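# Hook the spice shelf into the slotted upright and press it down until it locks

## Task

Hang the small spice shelf on the slotted upright: put both of its hooks into the two slots, then press it down, without forcing it, until the spring bolt snaps into the window in the shelf's back plate and the shelf is fully home and level. Then let go of it, and leave the other things standing where they are.

Things in the scene. Friction and masses are not known exactly. Their poses are not given: they have to be found in the camera images.
- spice_shelf: loose hang-on shelf, plain aluminium, 0.25 to 0.42 kg, standing on the table on its tray. Origin: centre of the tray's underside; z up, +x to its back. Tray 80 (x) x 110 (y) mm, rim 18 mm. Its back plate is 48 mm wide, 100 mm high, rear face at x = +45 mm. On that face are two equal hooks one above the other, necks 46 mm apart, reaching to x = +59 mm
- grip (a point): where to hold the shelf: in its grey upright grip, 16 mm below the top (x -10, y 0, z +100 mm in the shelf's frame). The grip is 12 mm thick (y), runs from x = -30 to +10 mm and stands in the middle of the tray, free on both sides: take it across y from above
- hook_root (a point): point of the shelf at x +45, y 0, z +84 mm in its frame: on the plate's rear face, at the underside of the upper hook's neck (the lower hook's is at z +38). Each hook is 14 mm wide (y): an 8 mm high neck standing 14 mm out of the plate, and at its end (the outer 6 mm) a lip hanging 17 mm below the neck (lower half tapered), so 25 mm high
- window (a point): centre of the window in the foot of the shelf's back plate (x +45, y 0, z +13 mm in the shelf's frame): 15 mm wide, from 5 to 21 mm above the tray's underside, with a 5 mm high strap below it. The spring bolt snaps in here
- upright: fixed slotted upright: dark steel foot 150 x 160 x 12 mm, two posts (162 mm) and between them a bright steel strip 50 mm wide, 5 mm thick. Origin: on the table below the middle of the strip's front face; z up. That face is the plane x = 0 and faces -x; the shelf hangs before it with the upright's yaw. The strip's height is NOT part of this pose: see slot_mid
- slot_mid (a point): point fixed to the upright at x 0, y 0, z +132 mm: where the upper slot's lower edge is at mid setting. Two slots, lower edges 46 mm apart, 19 mm wide (y), 27 mm high. The strip stands anywhere up to 12 mm higher or lower than mid, differing each time, with its slots, bolt and top (177 mm): find the slots by feel or by eye
- home (a point): point fixed to the upright at x -45, y 0, z +48 mm: where the shelf's origin is when locked at mid setting (up to 12 mm higher or lower as the strip stands). The hooks go in level with the shelf 17 to 19 mm above its locked height (2 mm to spare, 2.5 mm each side) until the plate meets the strip (3 mm play behind it); then down until the necks sit on the slots' lower edges
- latch (a joint): spring bolt of the strip, below the lower slot, 12 mm wide, sloped on top, flat below: 0 = fully out (6 mm before the strip's face), 0.006 m = pushed in level with it. The shelf's strap pushes it in during the last 16 mm of the way down; it snaps out into the window 1.5 mm before the necks are seated. This takes 5 to 10 N downward, at most 15 N
- buffer (a joint): small black spring buffer (7 x 10 mm) on a ledge at the strip's foot, under the back plate; 0 = up, grows as the shelf's foot pushes it down. It is met 5 mm before the necks are seated, so it reads about 0.004 to 0.0055 m with the shelf locked. Soft: under 1.5 N
- spice_1: bystander: spice jar, 45 mm across, 106 mm high; origin at its underside
- spice_2: bystander: spice jar, 44 mm across, 105 mm high; origin at its underside
- pepper_mill: bystander: wooden pepper mill, 58 mm across, 160 mm high; origin at its underside
- ramekin_salt: bystander: small ramekin, 66 mm across, 38 mm high; origin at its underside
- tin_2: bystander: low tin, 75 mm across, 58 mm high; origin at its underside
Not all that is in view belongs to the job. There is more than one size of the spice_shelf; the job needs the smaller.

How it is judged:
By the outcome, as a careful person would: the job done as asked, in the order asked, and still so for the second after the job is handed in, with the robot touching nothing.
It also fails if it takes over 64 s, if anything falls off the work surface, if the arm or the gripper's body presses on something with over 40 N, if the wrist force passes 120 N, or if a joint passes its speed limit or range.

## Robot

A 6-joint arm with a two-finger parallel gripper is mounted at the origin on a cart in front of the work surface, level with it; the furniture and walls round the work are solid. World frame = base frame: x ahead of the robot, y to its left, z up, the work surface at z = 0. Lengths are in m, angles in rad, forces in N, time in s.
With the tool pointing down it reaches from about 0.425 to 0.95 m from the base axis. Payload 3.5 kg.
Tool frame: the origin (TCP) lies midway between the tips of the shut fingers; the grasp point (between the pads) lies 19 mm behind it; z points along the fingers, x is the direction in which the jaws open and shut, and the axes are right-handed (so a half turn about z gives the same grasp; the last joint's range is limited). The gripper opens to 85 mm and grips with 20 to 120 N. Pads are 22 mm wide; open, the fingers measure 114 mm over their backs; the gripper's body (76 mm by 85 mm) begins 54 mm behind the grasp point. The pads swing forward as they close: fully open they stand 13 mm farther back than shut.
Start: joints at [-1.3, 0.286, 1.577, -0, 1.279, -0.15], TCP at [0.276, -0.616, 0.208] pointing down, gripper open.
Joint ranges: [-2.77, 2.77], [-0.9, 2.22], [0.21, 2.48], [-1.53, 4.67], [0.24, 2.81], [-2.84, 2.84]. Speed limits (rad/s): [2.79, 2.79, 3.14, 3.14, 3.14, 3.14].

## Interface

Orientations are given as [roll, pitch, yaw] about the fixed x, y, z axes, in that order (R = Rz(yaw) Ry(pitch) Rx(roll)).
In Python, from bench import readout, capture, workorder gives the robot as it stands.
- The arm moves only by the shell command python3 -m creep 'ROWS' [OPENING]. ROWS is JSON, a list of rows, each a list of 6 numbers: the shift along the tool's x, y, z in cm, then the turn, a rotation vector about the tool's x, y, z in rad. In form: [[dx, dy, dz, ax, ay, az], ...]. A call has exactly 5 rows; each row shifts and turns the commanded pose from where the row before left it, along the tool's axes as they then stand; what a row does not reach is not made up. A row lasts 1/12 s, in which the tool goes at most 41.7 mm and 7.16 degrees, less where a joint would pass 70% of its speed; a pose out of reach is approached as far as the arm can. A call is refused whole if a number of a shift passes 4.17 or a number of a turn 0.125, either way. A call with a gripper value outside its range is refused whole. OPENING is the closure in counts, from 0 (fully open) to 255 (shut), set as the call begins (- or left out, the last holds). The fingers move at their own pace and stop on an object; the grip force is fixed at half the most. Time passes only in rows, so rows that do not move let the fingers close, or fill a call up. It gives the time, the measured TCP pose, the force and the opening at its end, in the units of the state.
- readout.sense(): the state, without advancing time (a new reading comes with each control period).
- capture(name): name is "scene" or "top" or "wrist"; returns a dict with "image" (480x640x3 uint8, red, green, blue), "vfov" (degrees; the focal length in pixels is half the picture's height over the tangent of half this angle, whatever the lens; pixels are square), "cx", "cy" (the principal point, pixels), "R" (3x3) and "t" (3): a world point X has camera coordinates R X + t. Camera axes: x right, y down, z forward; pixel columns grow to the right and rows downward; lengths in m; the calibration is good to about 2 mm. A picture is of the moment at which its call begins. There is no depth.
- workorder.sign_off(): hands the job in, once; it reports no verdict.
The state is a dict: "time_s": time; "joints": joint angles; "joint_velocities": joint speeds; "tau": joint torques, N m; "tool_pos": TCP position; "eef_rot": TCP orientation; "contact_force": force on the tool from outside, world axes, zero at the start; "torque": the same for the moment, N m; "opening": finger opening in m.
Only numpy, scipy, OpenCV 4.12 (cv2) and the standard library are available. Lean on these libraries where they do the work, as an engineer would, in place of code of your own. Each camera call takes 0.05 s, during which the arm holds its last target.

## Working session

There is one attempt and no reset: what is moved stays moved. The work goes in short steps, Python scripts to look and compute and a shell command to move; the robot and the scene stay as the last step left them, time stands still between calls to the robot, and variables do not carry over. Pictures are saved under pics/ and viewed, and the job is handed in when it is done.

```bash
ls -la; mkdir -p pics
python3 - <<'E'
from bench import readout,capture,workorder
import cv2,numpy as np
s=readout.sense()
for k,v in s.items(): print(k,v)
for n in ("scene","top","wrist"):
    c=capture(n)
    cv2.imwrite(f"pics/{n}0.png",c["image"][:,:,::-1])
    np.savez(f"pics/{n}0.npz",**c)
    print(n,c["vfov"],c["cx"],c["cy"],np.round(c["R"],3).tolist(),np.round(c["t"],3))
E
```

```text
total 12
drwxr-xr-x  3 agent agent 4096 Dec  7 14:53 .
drwxr-xr-x 23 root  root  4096 Dec  7 14:53 ..
drwxr-xr-x  2 agent agent 4096 Dec  7 14:53 pics
time_s 0.0
joints [-1.30001619e+00  2.87180219e-01  1.57820460e+00 -1.26444831e-05
  1.27861489e+00 -1.49988490e-01]
joint_velocities [ 0.00040725 -0.00086743  0.00108733  0.00068506  0.00082571  0.00063699]
tau [-9.94186594e-04 -4.05983055e+01 -2.92627376e+01 -2.00210720e-04
  5.86088339e-03  2.91552958e-06]
tool_pos [ 0.27554559 -0.61539825  0.20612261]
eef_rot [-3.14124494e+00  2.38184588e-03 -1.15002363e+00]
contact_force [-0.02564487  0.14420825  0.00877163]
torque [-0.00778815 -0.01052898  0.00780765]
opening 0.08539869934850036
scene 50.02716988490388 324.10654008181456 233.94333483916273 [[-0.679, -0.734, -0.02], [-0.426, 0.416, -0.803], [0.598, -0.536, -0.595]] [0.353 0.319 1.294]
top 51.25302603009057 323.4128339227764 247.61526741790593 [[0.005, -1.0, 0.005], [-0.991, -0.006, -0.132], [0.132, -0.004, -0.991]] [-0.033  0.553  1.242]
wrist 65.12324987217805 320.6903724753928 235.94969325536468 [[0.408, -0.913, -0.003], [-0.876, -0.392, 0.282], [-0.258, -0.112, -0.96]] [-0.673 -0.036  0.379]
```

View pics/scene0.png

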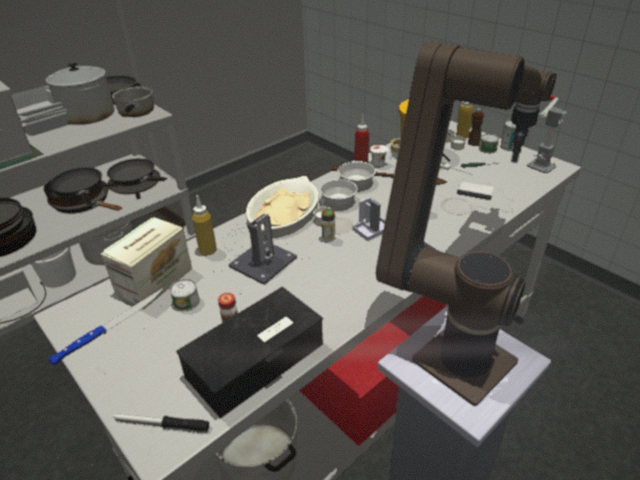

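View pics/top0.png

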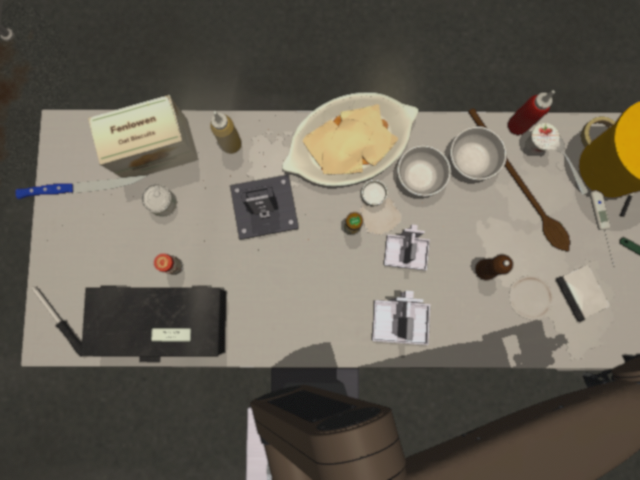

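View pics/wrist0.png

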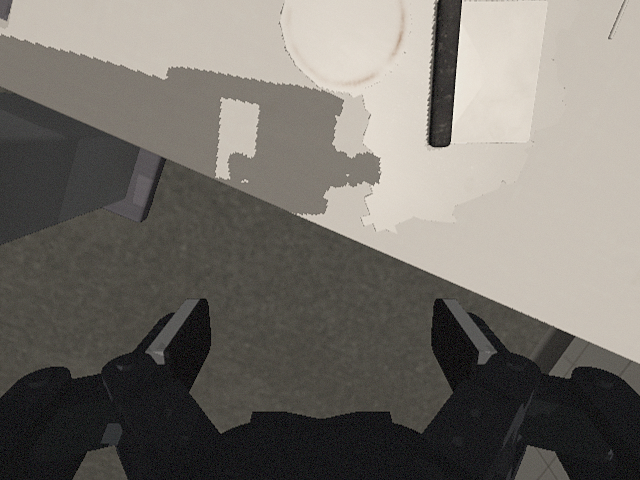

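```bash
cat > h.py <<'E'
import numpy as np, cv2
from bench import readout,capture,workorder
def f_of(c): return 240/np.tan(np.radians(float(c["vfov"]))/2)
def ray(c,u,v):
    d=np.array([(u-c["cx"])/f_of(c),(v-c["cy"])/f_of(c),1.]); R=np.array(c["R"]);t=np.array(c["t"])
    return -R.T@t, R.T@d
def onz(c,u,v,z):
    o,d=ray(c,u,v); return o+d*(z-o[2])/d[2]
def proj(c,X):
    p=np.array(c["R"])@np.array(X)+np.array(c["t"]); f=f_of(c)
    return np.array([c["cx"]+f*p[0]/p[2],c["cy"]+f*p[1]/p[2]])
def load(n): return dict(np.load(f"pics/{n}.npz"))
def shot(name,tag):
    c=capture(name); np.savez(f"pics/{tag}.npz",**c); cv2.imwrite(f"pics/{tag}.png",c["image"][:,:,::-1]); return c
def crop(tag,x0,y0,x1,y1,s,out):
    im=cv2.imread(f"pics/{tag}.png")[y0:y1,x0:x1]; cv2.imwrite(f"pics/{out}.png",cv2.resize(im,None,fx=s,fy=s,interpolation=cv2.INTER_CUBIC))
E
python3 - <<'E'
from h import *
crop("top0",340,200,470,350,4,"t_sh"); crop("top0",210,160,320,260,6,"t_up"); crop("scene0",220,190,400,290,4,"s_up")
c=load("top0")
for p in [(384,268),(428,271),(428,236),(386,233)]: print(onz(c,*p,0.018))
for p in [(238,238),(298,231),(289,176),(231,183)]: print(onz(c,*p,0.012))
E
```

```text
[ 0.5039859  -0.18688738  0.018     ]
[ 0.49685096 -0.30037559  0.018     ]
[ 0.5882357  -0.30243344  0.018     ]
[ 0.59550284 -0.19309607  0.018     ]
[0.58099093 0.19275908 0.012     ]
[0.60042815 0.03642612 0.012     ]
[0.74825403 0.06206595 0.012     ]
[0.72819631 0.21535767 0.012     ]
```

View pics/t_sh.png

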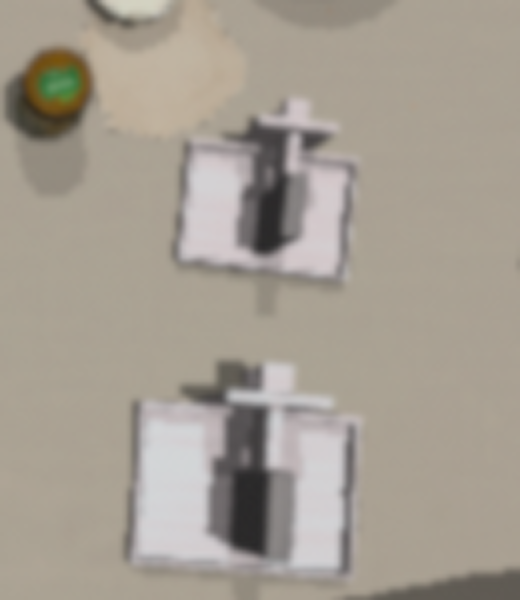

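View pics/t_up.png

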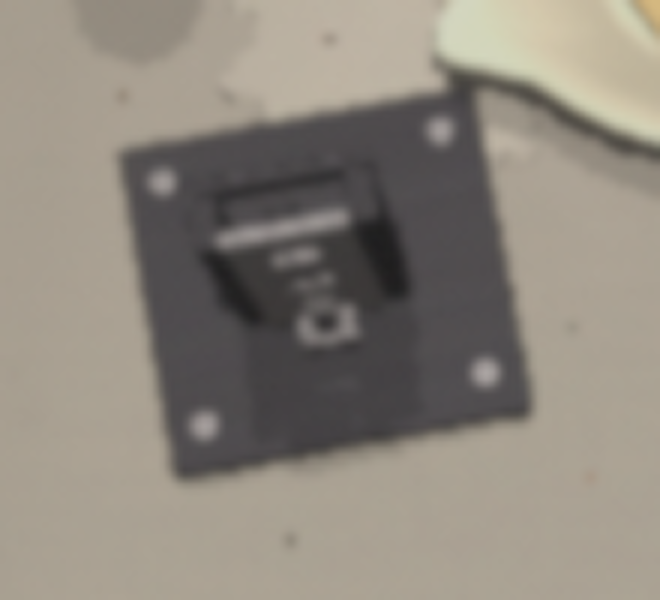

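View pics/s_up.png

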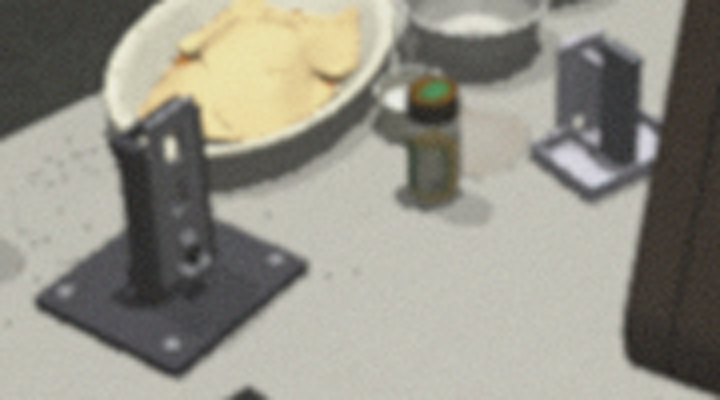

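Run:
```python
from h import *
c=load("top0"); im=c["image"].astype(int)
cam=-np.array(c["R"]).T@c["t"]; print("cam",cam)
hsv=cv2.cvtColor(c["image"],cv2.COLOR_RGB2HSV)
# sample colours
for p in [(395,245),(395,258),(420,258),(440,250),(370,250),(407,250),(400,330)]: print(p,c["image"][p[1],p[0]],hsv[p[1],p[0]])
```

```text
cam [ 0.38473881 -0.02502893  1.30405878]
(395, 245) [211 208 210] [160   4 211]
(395, 258) [211 202 204] [173  11 211]
(420, 258) [211 201 203] [174  12 211]
(440, 250) [170 161 147] [ 18  35 170]
(370, 250) [169 160 146] [ 18  35 169]
(407, 250) [44 42 43] [165  12  44]
(400, 330) [43 41 42] [165  12  43]
```

Run:
```python
from h import *
c=load("top0"); rgb=c["image"]
hsv=cv2.cvtColor(rgb,cv2.COLOR_RGB2HSV)
m=((hsv[...,1]<22)&(hsv[...,2]>185)).astype(np.uint8)
n,l,st,ce=cv2.connectedComponentsWithStats(m)
for i in range(1,n):
    if st[i,4]>150 and 350<ce[i,0]<460 and 200<ce[i,1]<360: print(st[i],ce[i])
# rects: everything non-table colored in the ROI (dark edges + white)
for roi in [(375,225,440,280),(360,295,440,352)]:
    x0,y0,x1,y1=roi
    mm=np.zeros_like(m); mm[y0:y1,x0:x1]=m[y0:y1,x0:x1]
    pts=cv2.findNonZero(mm); r=cv2.minAreaRect(pts); b=cv2.boxPoints(r); print(r)
    for p in b: print(p,onz(c,*p,0.01))
```

```text
[386 238  17  28 326] [393.15644172 251.97852761]
[410 242  16  26 236] [419.39830508 255.94915254]
[374 301  24  40 667] [383.91304348 320.7976012 ]
[407 303  19  39 471] [417.51167728 321.50106157]
((406.56707763671875, 244.89633178710938), (37.98844909667969, 41.632686614990234), 6.340191841125488)
[385.39026 263.4878 ] [ 0.5165197  -0.19163896  0.01      ]
[389.9878  222.10974] [ 0.62587325 -0.20496217  0.01      ]
[427.7439  226.30487] [ 0.6152742  -0.30406608  0.01      ]
[423.14636 267.68292] [ 0.50611971 -0.28966106  0.01      ]
((401.6031188964844, 317.3501892089844), (53.14630126953125, 46.035179138183594), 3.5763344764709473)
[373.64594 338.66537] [ 0.32384788 -0.15952181  0.01      ]
[376.51752 292.71982] [ 0.44063056 -0.16788437  0.01      ]
[429.5603 296.035 ] [ 0.43283625 -0.30465823  0.01      ]
[426.68872 341.98056] [ 0.31618969 -0.29466068  0.01      ]
```

```bash
python3 -m creep '[[-1.9,-3.2,-1.5,0,0,0],[-1.9,-3.2,-1.5,0,0,0],[-1.9,-3.2,-1.5,0,0,0],[-1.9,-3.2,-1.5,0,0,0],[-1.9,-3.2,-1.5,0,0,0]]' 0
python3 -m creep '[[-1.9,-3.3,-0.5,0,0,0],[-1.9,-3.3,-0.5,0,0,0],[-1.9,-3.3,0,0,0,0],[-1.9,-3.3,0,0,0,0],[-1.9,-3.3,0,0,0,0]]'
python3 -m creep '[[-1.9,-3.3,0,0,0,0],[-1.9,-3.3,0,0,0,0],[0,0,0,0,0,-0.12],[0,0,0,0,0,-0.12],[0,0,0,0,0,-0.12]]'
python3 -m creep '[[0,0,0,0,0,-0.12],[0,0,0,0,0,-0.12],[0,0,0,0,0,-0.12],[0,0,0,0,0,-0.12],[0,0,0,0,0,-0.12]]'
python3 -m creep '[[0,0,0,0,0,-0.12],[0,0,0,0,0,-0.12],[0,0,0,0,0,-0.12],[0,0,0,0,0,-0.12],[0,0,0,0,0,-0.12]]'
python3 -m creep '[[0,0,0,0,0,-0.12],[0,0,0,0,0,-0.12],[0,0,0,0,0,-0.12],[0,0,0,0,0,-0.12],[0,0,0,0,0,-0.12]]'
python3 -m creep '[[0,0,0,0,0,-0.12],[0,0,0,0,0,-0.12],[0,0,0,0,0,-0.12],[0,0,0,0,0,-0.12],[0,0,0,0,0,0]]'
python3 - <<'E'
from h import *
shot("wrist","w1"); s=readout.sense(); print(s["time_s"],s["tool_pos"],s["eef_rot"],s["joints"],s["contact_force"])
E
```

```text
time_s: 0.57
tool_pos: [0.3835, -0.4624, 0.2827]
eef_rot: [-3.142, 0.001, -1.151]
contact_force: [1.3, -1.7, -0.2]
opening: 0.0856
time_s: 0.98
tool_pos: [0.4955, -0.3081, 0.2925]
eef_rot: [3.142, -0.0, -1.15]
contact_force: [0.5, -0.5, 0.9]
opening: 0.0853
time_s: 1.4
tool_pos: [0.5399, -0.247, 0.292]
eef_rot: [3.141, 0.001, -0.782]
contact_force: [-0.1, -0.3, 0.2]
opening: 0.0853
time_s: 1.82
tool_pos: [0.5393, -0.2481, 0.292]
eef_rot: [-3.141, 0.001, -0.184]
contact_force: [-0.6, 0.1, -0.5]
opening: 0.0855
time_s: 2.23
tool_pos: [0.5393, -0.2481, 0.292]
eef_rot: [-3.141, 0.0, 0.416]
contact_force: [0.4, -0.1, -0.4]
opening: 0.0853
time_s: 2.65
tool_pos: [0.5393, -0.2481, 0.292]
eef_rot: [-3.141, -0.0, 1.016]
contact_force: [-0.5, -0.3, 0.9]
opening: 0.0857
time_s: 3.07
tool_pos: [0.5393, -0.2481, 0.2921]
eef_rot: [-3.141, -0.0, 1.492]
contact_force: [-0.2, 0.4, 0.4]
opening: 0.0853
3.1167 [ 0.53934159 -0.24814631  0.29209041] [-3.14096295e+00 -3.69172394e-04  1.48756765e+00] [-6.02001380e-01  5.54336421e-02  1.68584286e+00  8.50628512e-06
  1.40104604e+00 -2.08957058e+00] [ 0.08876422 -0.61302235  0.27346262]
```

View pics/w1.png

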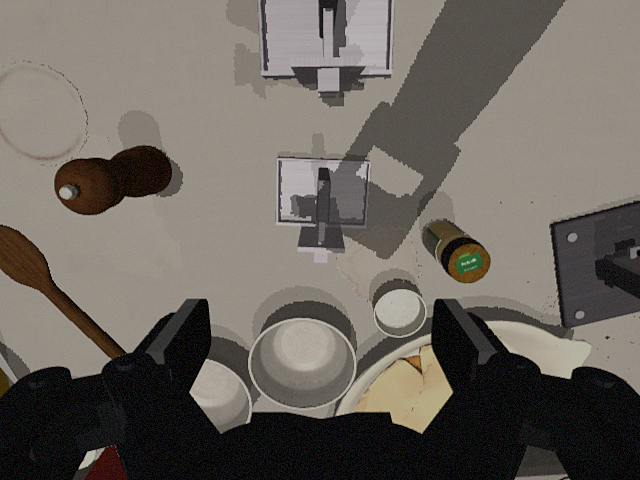

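Run:
```python
from h import *
crop("w1",260,140,390,275,5,"w1c")
```

```text
(no output)
```

View pics/w1c.png

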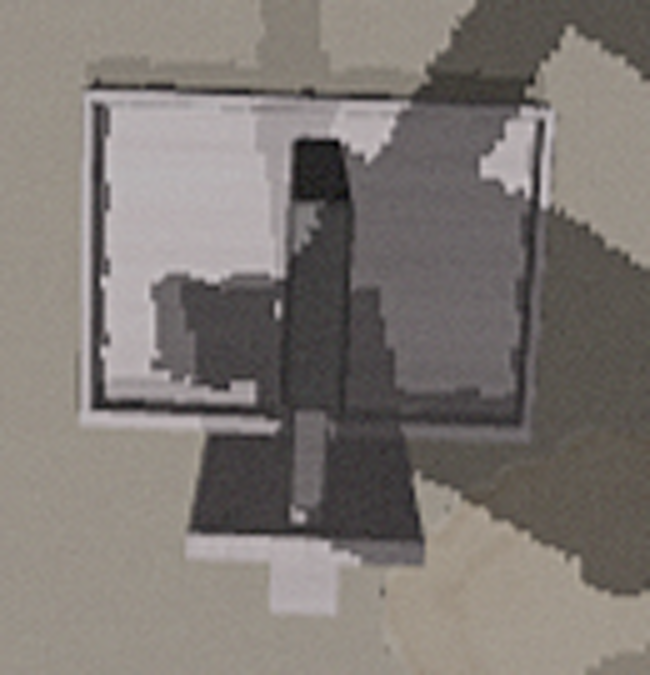

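Run:
```python
from h import *
c=load("w1"); print(-np.array(c["R"]).T@c["t"])
q=lambda x,y,z: onz(c,260+x/5,140+y/5,z)
P=[q(85,92,.018),q(552,104,.018),q(530,438,.018),q(80,425,.018)]
for p in P: print(p)
P=np.array(P); print("len",np.linalg.norm(P-np.roll(P,-1,0),axis=1))
print("centre",P.mean(0)); d=(P[3]+P[2]-P[0]-P[1])[:2]; print("yaw x",np.arctan2(d[1],d[0]))
d=(P[0]+P[3]-P[1]-P[2])[:2]; print("y axis?",d)
G=[q(288,203,.116),q(351,203,.116),q(346,410,.116),q(283,408,.116)]
print("grip",np.round(G,4)); print(np.mean(G,0))
H=[q(188,532,.1),q(424,535,.1)];print("plate",np.round(H,4),[np.round(x,4) for x in (q(186,557,.1),q(424,563,.1))])
```

```text
[ 0.46805966 -0.24195933  0.45779868]
[ 0.49987934 -0.29430478  0.018     ]
[ 0.51113536 -0.18736007  0.018     ]
[ 0.59036862 -0.19604906  0.018     ]
[ 0.57843762 -0.30436748  0.018     ]
len [0.10753543 0.07970827 0.10897352 0.07920014]
centre [ 0.54495524 -0.24552035  0.018     ]
yaw x -0.11828363141501498
y axis? [-0.02318702 -0.21526312]
grip [[ 0.5154 -0.2481  0.116 ]
 [ 0.5163 -0.2367  0.116 ]
 [ 0.5549 -0.2404  0.116 ]
 [ 0.5536 -0.2522  0.116 ]]
[ 0.53507319 -0.24434554  0.116     ]
plate [[ 0.5816 -0.2737  0.1   ]
 [ 0.586  -0.2267  0.1   ]] [array([ 0.5868, -0.2746,  0.1   ]), array([ 0.5919, -0.227 ,  0.1   ])]
```

Run:
```python
from h import *
c=load("top0")
q=lambda x,y,z: onz(c,210+x/6,160+y/6,z)
for z in (.165,.177,.189):
    a,b=q(216,246,z),q(350,224,z); print(z,a,b,np.linalg.norm(a-b),(a+b)/2, np.arctan2(-(a-b)[0],(a-b)[1]))
# screws on foot z=.012
S=[q(204,425,.013),q(485,372,.013),q(440,130,.013),q(162,181,.013)]
for s in S: print(s)
S=np.array(S); print(S.mean(0),np.linalg.norm(S-np.roll(S,-1,0),axis=1)); d=S[3]+S[2]-S[0]-S[1]; print(np.arctan2(d[1],d[0])); d=S[0]+S[3]-S[1]-S[2]; print(np.arctan2(-d[0],d[1]))
```

```text
0.165 [0.64481576 0.15079833 0.165     ] [0.65385189 0.0990967  0.165     ] 0.052485335851364584 [0.64933383 0.12494752 0.165     ] 0.17302673615184075
0.177 [0.64207585 0.14894599 0.177     ] [0.65101678 0.09778903 0.177     ] 0.05193240211135682 [0.64654631 0.12336751 0.177     ] 0.1730267361518413
0.189 [0.63933594 0.14709365 0.189     ] [0.64818167 0.09648137 0.189     ] 0.05137946837134906 [0.6437588  0.12178751 0.189     ] 0.17302673615183967
[0.59986828 0.17744932 0.013     ]
[0.62404631 0.05543565 0.013     ]
[0.73243988 0.07678399 0.013     ]
[0.7086022  0.19876369 0.013     ]
[0.66623916 0.12710816 0.013     ] [0.12438614 0.11047587 0.1242871  0.11080328]
0.19401530990189136
0.19430810790614947
```

```bash
python3 -m creep '[[3.8,-0.65,0.3,0,0,0],[3.8,-0.65,0.3,0,0,0],[3.8,-0.65,0.3,0,0,0],[3.8,-0.65,0.3,0,0,0],[3.8,-0.65,0.3,0,0,0]]'
python3 -m creep '[[3.8,-0.65,0.3,0,0,0],[3.8,-0.65,0.3,0,0,0],[3.8,-0.65,0.3,0,0,0],[3.8,-0.65,0.3,0,0,0],[0,0,0,0,0,-0.1]]'
python3 -m creep '[[0,0,0,0,0,-0.1],[0,0,0,0,0,-0.08],[0,0,0,-0.1,0,0],[0,0,0,-0.1,0,0],[0,0,0,-0.1,0,0]]'
python3 -m creep '[[0,0,0,-0.1,0,0],[0,0,0,-0.1,0,0],[0,0,0,-0.1,0,0],[0,0,0,0,0,0],[0,0,0,0,0,0]]'
python3 - <<'E'
from h import *
shot("wrist","w2"); s=readout.sense(); print(s["time_s"],s["tool_pos"],s["eef_rot"],s["joints"])
E
```

```text
time_s: 3.53
tool_pos: [0.5219, -0.0547, 0.2773]
eef_rot: [3.142, -0.0, 1.486]
contact_force: [0.0, 0.9, 0.7]
opening: 0.0858
time_s: 3.95
tool_pos: [0.5071, 0.1031, 0.2648]
eef_rot: [-3.14, -0.003, 1.594]
contact_force: [0.6, 0.0, 0.3]
opening: 0.0854
time_s: 4.37
tool_pos: [0.5093, 0.0975, 0.2659]
eef_rot: [2.837, -0.001, 1.767]
contact_force: [-0.5, 0.1, 0.4]
opening: 0.0853
time_s: 4.78
tool_pos: [0.5077, 0.0972, 0.2646]
eef_rot: [2.544, -0.001, 1.768]
contact_force: [0.7, -0.4, 0.1]
opening: 0.0854
4.8333 [0.50899747 0.09718562 0.26623413] [ 2.54221031e+00 -5.59361216e-04  1.76835080e+00] [-0.09620996 -0.48196624  2.26567309  0.23210081  0.79243423 -1.97972752]
```

View pics/w2.png

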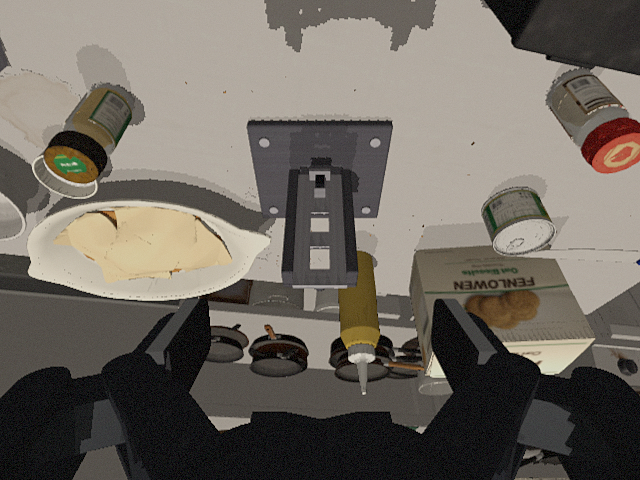

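Run:
```python
from h import *
crop("w2",240,110,400,320,4,"w2c"); crop("w2",275,160,365,320,5,"w2d")
c=load("w2"); print(-np.array(c["R"]).T@c["t"])
```

```text
[0.35795037 0.06773353 0.36119236]
```

View pics/w2d.png

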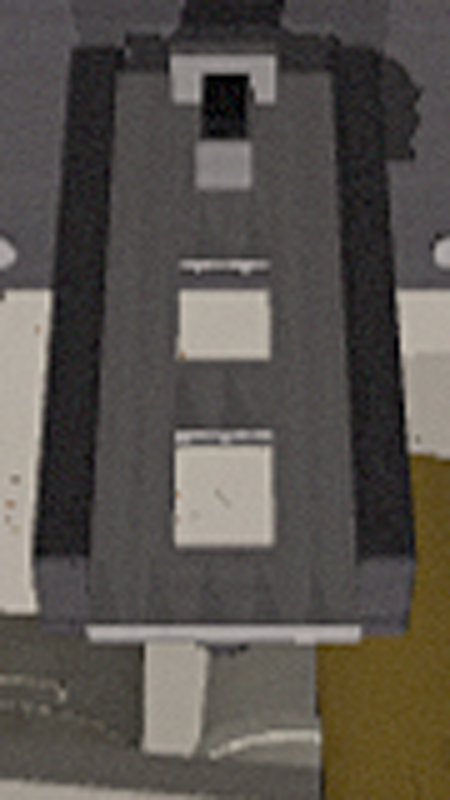

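Run:
```python
from h import *
c=load("w2"); t=load("top0")
def tri(c1,p1,c2,p2):
    o1,d1=ray(c1,*p1);o2,d2=ray(c2,*p2)
    A=np.stack([d1,-d2],1); k=np.linalg.lstsq(A,o2-o1,rcond=None)[0]
    a=o1+d1*k[0];b=o2+d2*k[1]; return (a+b)/2,np.linalg.norm(a-b)
w=lambda x,y:(275+x/5,160+y/5); q=lambda x,y:(210+x/6,160+y/6)
L=tri(c,w(88,627),t,q(350,224)); R=tri(c,w(361,627),t,q(216,246)); print(L,R,np.linalg.norm(L[0]-R[0]))
# screws (foot)
import itertools
W=[(375,143),(264,143),(274,211),(365,211)]
for p in W: print("screw",np.round(onz(c,*p,.013),4))
# plane
for x0,y0 in [(.6465,.1234),(.645,.1234),(.650,.1245)]:
  yaw=.192
  n=np.array([np.cos(yaw),np.sin(yaw),0]); e=np.array([-np.sin(yaw),np.cos(yaw),0]);P0=np.array([x0,y0,0])
  print(x0)
  for nm,p in dict(upL=(175,430),upR=(272,430),utL=(175,547),utR=(272,547),loL=(180,260),loR=(270,260),ltL=(178,360),ltR=(271,360),topL=(88,627),topR=(361,627)).items():
    o,d=ray(c,*w(*p)); X=o+d*(n@(P0-o))/(n@d); print(nm,"y %.4f z %.4f"%(e@(X-P0),X[2]))
```

```text
(array([0.65063963, 0.09894032, 0.17844513]), np.float64(0.0026055889704176376)) (array([0.64177009, 0.14903312, 0.17811903]), np.float64(0.000526474252187037)) 0.050873018445947715
screw [0.6007 0.179  0.013 ]
screw [0.6248 0.0568 0.013 ]
screw [0.7337 0.079  0.013 ]
screw [0.7101 0.1996 0.013 ]
0.6465
upL y -0.0084 z 0.1328
upR y 0.0108 z 0.1327
utL y -0.0079 z 0.1607
utR y 0.0103 z 0.1607
loL y -0.0080 z 0.0868
loR y 0.0112 z 0.0868
ltL y -0.0081 z 0.1147
ltR y 0.0109 z 0.1146
topL y -0.0236 z 0.1783
topR y 0.0263 z 0.1783
0.645
upL y -0.0086 z 0.1339
upR y 0.0105 z 0.1339
utL y -0.0082 z 0.1617
utR y 0.0100 z 0.1617
loL y -0.0083 z 0.0882
loR y 0.0108 z 0.0881
ltL y -0.0083 z 0.1159
ltR y 0.0106 z 0.1159
topL y -0.0237 z 0.1792
topR y 0.0259 z 0.1792
0.65
upL y -0.0089 z 0.1299
upR y 0.0105 z 0.1299
utL y -0.0085 z 0.1582
utR y 0.0101 z 0.1582
loL y -0.0086 z 0.0834
loR y 0.0109 z 0.0834
ltL y -0.0086 z 0.1116
ltR y 0.0106 z 0.1116
topL y -0.0243 z 0.1760
topR y 0.0262 z 0.1760
```

```bash
python3 -m creep '[[0,0,0,0.12,0,0],[0,0,0,0.12,0,0],[0,0,0,0.12,0,0],[0,0,0,0.12,0,0],[0,0,0,0.12,0,0]]' 255
python3 -m creep '[[0,3.6,0,0,0,0],[0,3.6,0,0,0,0],[0,3.6,0,0,0,0],[0,3.5,0,0,0,0],[0,0,0,0,0,0]]'
python3 -m creep '[[0,0,2,0,0,0],[0,0,2,0,0,0],[0,0,1.5,0,0,0],[0,0,0.5,0,0,0],[0,0,0,0,0,0]]'
python3 - <<'E'
from h import *
s=readout.sense(); print(s["time_s"],s["tool_pos"],s["eef_rot"],s["joints"],s["opening"],s["contact_force"])
p=s["tool_pos"]-np.array([.6493,.1251,0]); print(p)
shot("wrist","w3"); shot("scene","s3")
E
```

```text
time_s: 5.25
tool_pos: [0.5112, 0.0974, 0.2681]
eef_rot: [-3.138, 0.002, 1.768]
contact_force: [-0.1, -0.2, 1.5]
opening: 0.0255
time_s: 5.67
tool_pos: [0.6549, 0.1262, 0.2623]
eef_rot: [-3.14, 0.0, 1.768]
contact_force: [-1.2, -0.4, -1.3]
opening: -0.0
time_s: 6.08
tool_pos: [0.6489, 0.1257, 0.2036]
eef_rot: [-3.138, -0.0, 1.769]
contact_force: [0.0, -0.2, -0.9]
opening: 0.0001
6.0833 [0.64887829 0.12572841 0.20361947] [-3.13775287e+00 -6.59444090e-05  1.76935652e+00] [ 3.83608358e-02  2.61126119e-01  1.61466594e+00 -5.73206394e-04
  1.26960178e+00 -1.73082472e+00] 8.060366162585381e-05 [ 0.03691659 -0.19630749 -0.85345802]
[-0.00042171  0.00062841  0.20361947]
```

View pics/w3.png

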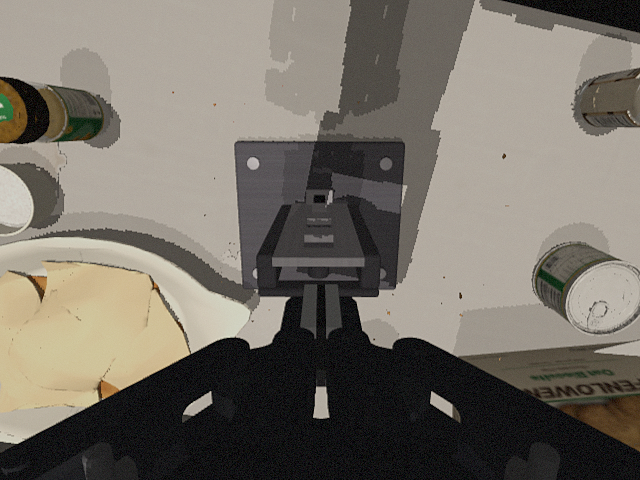

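```bash
python3 -m creep '[[0,0,0.8,0,0,0],[0,0,0.8,0,0,0],[0,0,0.4,0,0,0],[0,0,0,0,0,0],[0,0,0,0,0,0]]'
python3 -m creep '[[0,0,0.1,0,0,0],[0,0,0.1,0,0,0],[0,0,0,0,0,0],[0,0,0,0,0,0],[0,0,0,0,0,0]]'
python3 -m creep '[[0,0,0.1,0,0,0],[0,0,0.1,0,0,0],[0,0,0,0,0,0],[0,0,0,0,0,0],[0,0,0,0,0,0]]'
```

```text
time_s: 6.6
tool_pos: [0.6486, 0.1256, 0.185]
eef_rot: [-3.141, -0.0, 1.77]
contact_force: [0.8, 0.4, 0.3]
opening: -0.0
time_s: 7.02
tool_pos: [0.6491, 0.1256, 0.1837]
eef_rot: [3.141, 0.0, 1.77]
contact_force: [0.0, 0.1, -0.2]
opening: -0.0001
time_s: 7.43
tool_pos: [0.649, 0.1256, 0.1815]
eef_rot: [-3.141, -0.0, 1.77]
contact_force: [0.8, 0.8, -0.4]
opening: 0.0001
```

```bash
python3 -m creep '[[0,0,0.1,0,0,0],[0,0,0.1,0,0,0],[0,0,0,0,0,0],[0,0,0,0,0,0],[0,0,0,0,0,0]]'
python3 -m creep '[[0,0,0.1,0,0,0],[0,0,0,0,0,0],[0,0,0,0,0,0],[0,0,0,0,0,0],[0,0,0,0,0,0]]'
```

```text
time_s: 7.85
tool_pos: [0.649, 0.1256, 0.1795]
eef_rot: [-3.142, 0.0, 1.77]
contact_force: [-0.3, -0.2, 0.4]
opening: -0.0003
time_s: 8.27
tool_pos: [0.649, 0.1256, 0.1785]
eef_rot: [3.142, -0.0, 1.77]
contact_force: [-0.2, 0.9, 0.3]
opening: -0.0001
```

```bash
python3 -m creep '[[0,0,0.05,0,0,0],[0,0,0.05,0,0,0],[0,0,0,0,0,0],[0,0,0,0,0,0],[0,0,0,0,0,0]]'
```

```text
time_s: 8.68
tool_pos: [0.649, 0.1257, 0.1775]
eef_rot: [-3.142, -0.0, 1.77]
contact_force: [0.5, 0.2, 0.2]
opening: 0.0
```

```bash
python3 -m creep '[[0,0,0.05,0,0,0],[0,0,0.05,0,0,0],[0,0,0,0,0,0],[0,0,0,0,0,0],[0,0,0,0,0,0]]'
```

```text
time_s: 9.1
tool_pos: [0.649, 0.1257, 0.1765]
eef_rot: [-3.142, -0.0, 1.77]
contact_force: [0.0, 0.6, -0.4]
opening: 0.0001
```

```bash
python3 -m creep '[[0,0,0.05,0,0,0],[0,0,0.05,0,0,0],[0,0,0,0,0,0],[0,0,0,0,0,0],[0,0,0,0,0,0]]'
python3 - <<'E'
from h import *
shot("wrist","w4"); crop("w4",220,130,420,330,3,"w4c")
E
```

```text
time_s: 9.52
tool_pos: [0.649, 0.1256, 0.1755]
eef_rot: [-3.142, -0.0, 1.77]
contact_force: [1.6, 1.1, -0.0]
opening: -0.0001
```

View pics/w4c.png

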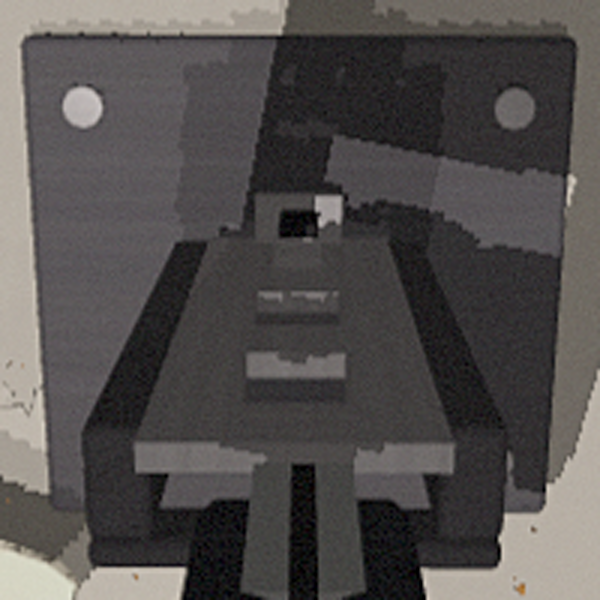

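```bash
python3 -m creep '[[0,0,0.05,0,0,0],[0,0,0.05,0,0,0],[0,0,0,0,0,0],[0,0,0,0,0,0],[0,0,0,0,0,0]]'
```

```text
time_s: 9.98
tool_pos: [0.649, 0.1256, 0.1745]
eef_rot: [-3.142, -0.0, 1.77]
contact_force: [0.4, -0.8, 0.3]
opening: 0.0001
```

```bash
python3 -m creep '[[0,0,0.05,0,0,0],[0,0,0.05,0,0,0],[0,0,0,0,0,0],[0,0,0,0,0,0],[0,0,0,0,0,0]]'
```

```text
time_s: 10.4
tool_pos: [0.649, 0.1256, 0.1735]
eef_rot: [-3.142, -0.0, 1.77]
contact_force: [-0.3, -1.0, -0.2]
opening: 0.0
```

```bash
python3 -m creep '[[0,0,0.05,0,0,0],[0,0,0.05,0,0,0],[0,0,0,0,0,0],[0,0,0,0,0,0],[0,0,0,0,0,0]]'
python3 - <<'E'
from h import *
shot("wrist","w5"); crop("w5",220,130,420,330,3,"w5c")
E
```

```text
time_s: 10.82
tool_pos: [0.649, 0.1257, 0.1725]
eef_rot: [-3.142, -0.0, 1.77]
contact_force: [-0.5, -0.6, -0.4]
opening: 0.0001
```

View pics/w5c.png

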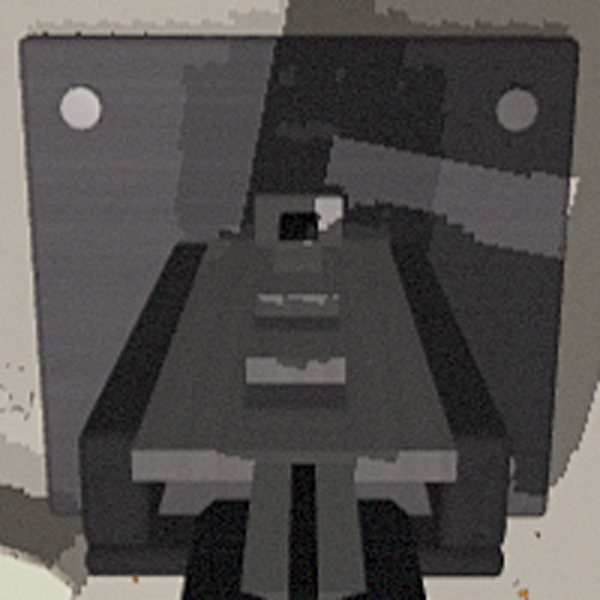

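Run:
```python
from h import *
c=load("w5"); s=readout.sense(); p=s["tool_pos"]; print(p)
yaw=.194; n=np.array([np.cos(yaw),np.sin(yaw),0]); P0=np.array([.6468,.1246,0])
for v in (462,):
  for z in (.1725,.18): 
    X=onz(c,220+300/3,130+v/3,z); print("tip edge",z,X,"u",n@(X-P0))
for nm,(x,y) in dict(fL=(134,450),fR=(456,450),rL=(134,480),rR=(456,480)).items():
    for z in (.172,.174,.176,.178,.18):
        X=onz(c,220+x/3,130+y/3,z); e=np.array([-n[1],n[0],0]); print(nm,z,"u %.4f v %.4f"%(n@(X-P0),e@(X-P0)))
print("tcp u",n@(p-P0))
```

```text
[0.64898638 0.12564419 0.17254571]
tip edge 0.1725 [0.65003456 0.12620146 0.1725    ] u 0.00348262511725811
tip edge 0.18 [0.64681083 0.12556104 0.18      ] u 0.00019589958476684384
fL 0.172 u 0.0017 v -0.0255
fL 0.174 u 0.0009 v -0.0252
fL 0.176 u 0.0000 v -0.0248
fL 0.178 u -0.0008 v -0.0245
fL 0.18 u -0.0017 v -0.0242
fR 0.172 u 0.0015 v 0.0258
fR 0.174 u 0.0007 v 0.0255
fR 0.176 u -0.0002 v 0.0252
fR 0.178 u -0.0010 v 0.0249
fR 0.18 u -0.0019 v 0.0246
rL 0.172 u 0.0069 v -0.0257
rL 0.174 u 0.0060 v -0.0253
rL 0.176 u 0.0051 v -0.0250
rL 0.178 u 0.0042 v -0.0247
rL 0.18 u 0.0033 v -0.0244
rR 0.172 u 0.0067 v 0.0260
rR 0.174 u 0.0058 v 0.0257
rR 0.176 u 0.0049 v 0.0254
rR 0.178 u 0.0040 v 0.0251
rR 0.18 u 0.0031 v 0.0248
tcp u 0.0023466712855325384
```

Run:
```python
from h import *
shot("scene","s5"); crop("s5",220,190,310,290,7,"s5c")
```

```text
(no output)
```

View pics/s5c.png

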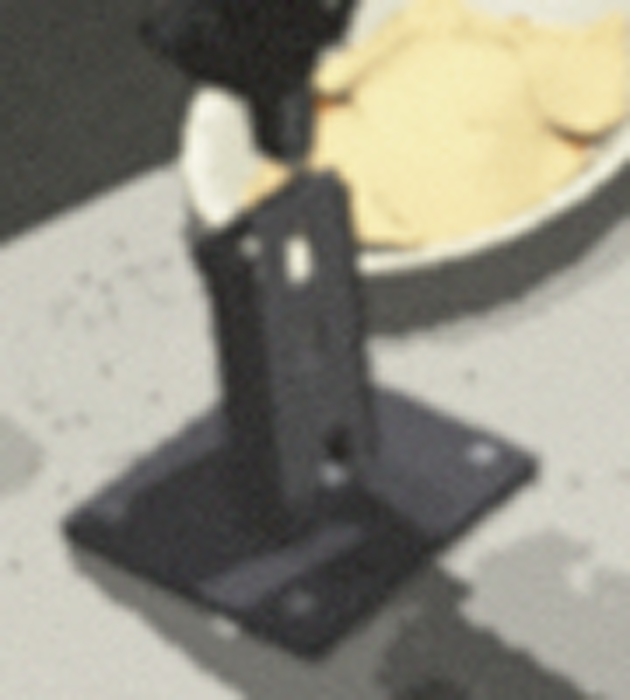

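Run:
```python
from h import *
c=load("s5"); s=readout.sense(); p=s["tool_pos"]
yaw=.194; n=np.array([np.cos(yaw),np.sin(yaw),0]);e=np.array([-n[1],n[0],0]); P0=np.array([.6468,.1246,0])
g=lambda X:np.round((proj(c,X)-[220,190])*7)
print("tcp",g(p))
for z in (.17,.178): print(z,[g(P0+n*u+e*v+[0,0,z]).tolist() for u,v in((0,-.025),(0,.025),(.005,-.025),(.005,.025))])
print("foot", [g(P0+n*(.0195+a)+e*(b+.0)+[0,0,.012]).tolist() for a,b in((-.075,-.08),(-.075,.08),(.075,.08))])
print("slot up lower edge z", [g(P0+e*v+[0,0,z]).tolist() for v in(-.0095,.0095) for z in (.1328,.1598)])
```

```text
tcp [293. 204.]
0.17 [[338.0, 182.0], [258.0, 238.0], [329.0, 178.0], [249.0, 235.0]]
0.178 [[336.0, 167.0], [256.0, 223.0], [327.0, 163.0], [247.0, 219.0]]
foot [[540.0, 452.0], [305.0, 647.0], [52.0, 517.0]]
slot up lower edge z [[321.0, 271.0], [316.0, 219.0], [291.0, 292.0], [286.0, 241.0]]
```

Run:
```python
from h import *
c=load("w5"); s=readout.sense(); p=s["tool_pos"]; R=np.array([c["R"]])[0]
print("tcp px",proj(c,p), "cam rel", -R.T@c["t"]-p)
yaw=1.7695; ty=np.array([np.sin(yaw),-np.cos(yaw),0])
for dy in (-.011,0,.011):
  for up in (0,.01,.02,.03): print(dy,up,proj(c,p+ty*dy+[0,0,up]).round(1))
```

```text
tcp px [319.27375295 281.83033508] cam rel [-0.07017613 -0.01358605  0.16565995]
-0.011 0 [319.2 260.1]
-0.011 0.01 [319.2 267.9]
-0.011 0.02 [319.1 276.6]
-0.011 0.03 [319.  286.4]
0 0 [319.3 281.8]
0 0.01 [319.2 290.7]
0 0.02 [319.1 300.6]
0 0.03 [319.1 311.8]
0.011 0 [319.3 302.8]
0.011 0.01 [319.2 312.7]
0.011 0.02 [319.2 323.7]
0.011 0.03 [319.1 336.1]
```

Run:
```python
from h import *
crop("s5",235,190,280,235,16,"s5d")
shot("top","t5"); crop("t5",210,140,320,260,6,"t5c")
```

```text
(no output)
```

View pics/s5d.png

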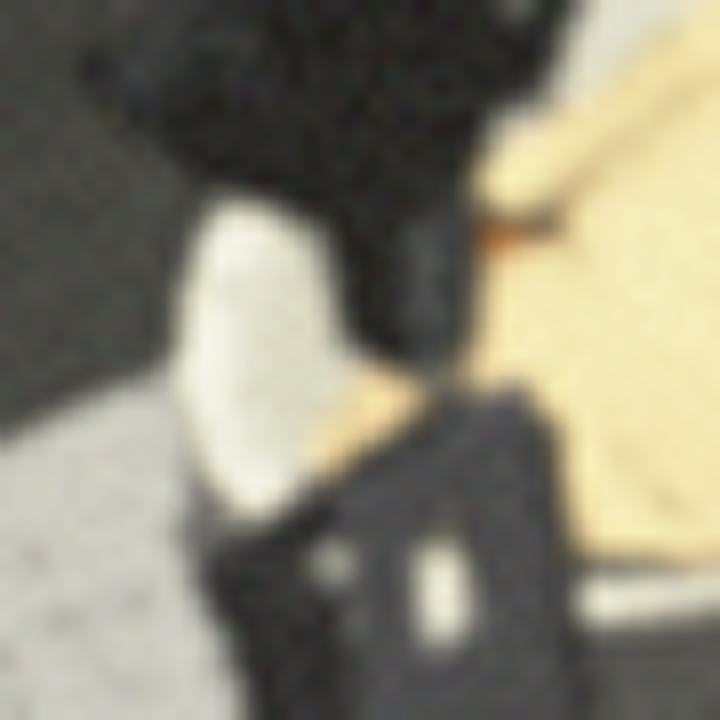

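View pics/t5c.png

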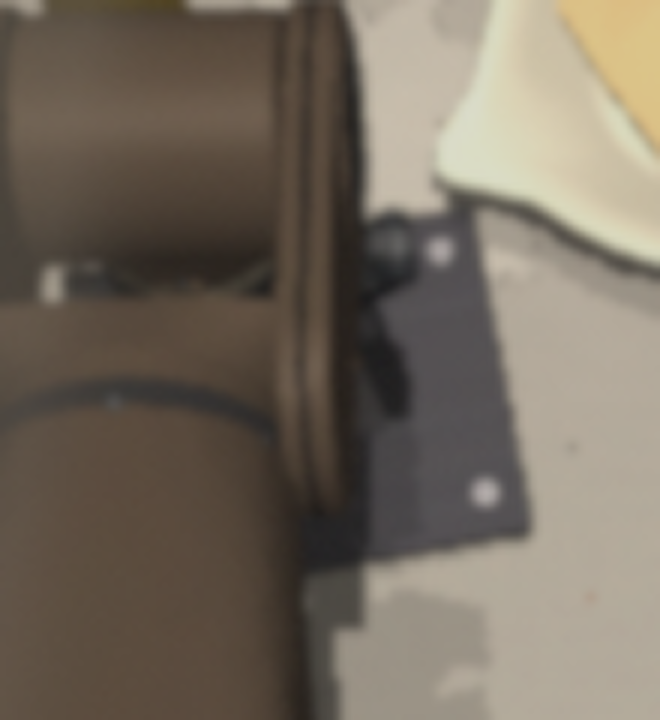

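```bash
python3 -m creep '[[0,0,0.05,0,0,0],[0,0,0.05,0,0,0],[0,0,0.05,0,0,0],[0,0,0.05,0,0,0],[0,0,0,0,0,0]]'
```

```text
time_s: 11.38
tool_pos: [0.6489, 0.1256, 0.1703]
eef_rot: [-3.141, -0.0, 1.77]
contact_force: [0.3, -0.0, -0.0]
opening: -0.0004
```

```bash
python3 -m creep '[[0,0,0.05,0,0,0],[0,0,0.05,0,0,0],[0,0,0.05,0,0,0],[0,0,0.05,0,0,0],[0,0,0,0,0,0]]'
```

```text
time_s: 11.8
tool_pos: [0.6489, 0.1257, 0.1683]
eef_rot: [-3.141, -0.0, 1.77]
contact_force: [-0.1, 0.2, 0.8]
opening: -0.0
```

```bash
python3 -m creep '[[0,0,0.05,0,0,0],[0,0,0.05,0,0,0],[0,0,0.05,0,0,0],[0,0,0.05,0,0,0],[0,0,0,0,0,0]]'
python3 - <<'E'
from h import *
shot("wrist","w6"); crop("w6",220,130,420,380,3,"w6c")
E
```

```text
time_s: 12.22
tool_pos: [0.6489, 0.1256, 0.1664]
eef_rot: [-3.141, -0.0, 1.77]
contact_force: [0.3, 0.5, -0.3]
opening: 0.0
```

View pics/w6c.png

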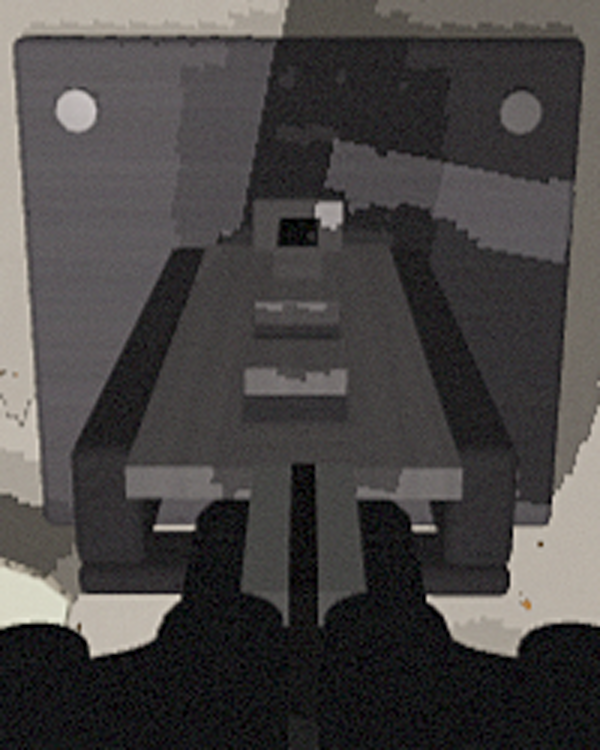

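```bash
python3 -m creep '[[0,0,0.05,0,0,0],[0,0,0.05,0,0,0],[0,0,0.05,0,0,0],[0,0,0.05,0,0,0],[0,0,0,0,0,0]]'
```

```text
time_s: 12.68
tool_pos: [0.6489, 0.1256, 0.1643]
eef_rot: [-3.141, -0.0, 1.77]
contact_force: [0.2, 0.2, 0.4]
opening: 0.0002
```

```bash
python3 -m creep '[[0,0,0.05,0,0,0],[0,0,0.05,0,0,0],[0,0,0.05,0,0,0],[0,0,0.05,0,0,0],[0,0,0,0,0,0]]'
```

```text
time_s: 13.1
tool_pos: [0.6489, 0.1257, 0.1624]
eef_rot: [-3.141, -0.0, 1.77]
contact_force: [-0.4, 0.7, -0.7]
opening: 0.0
```

```bash
python3 -m creep '[[0,0,0.05,0,0,0],[0,0,0.05,0,0,0],[0,0,0.05,0,0,0],[0,0,0.05,0,0,0],[0,0,0,0,0,0]]'
```

```text
time_s: 13.52
tool_pos: [0.6489, 0.1256, 0.1604]
eef_rot: [-3.141, -0.0, 1.77]
contact_force: [-0.3, 0.0, -0.3]
opening: -0.0001
```

Run:
```python
from h import *
shot("wrist","w7"); crop("w7",220,200,420,380,4,"w7c")
```

```text
(no output)
```

View pics/w7c.png

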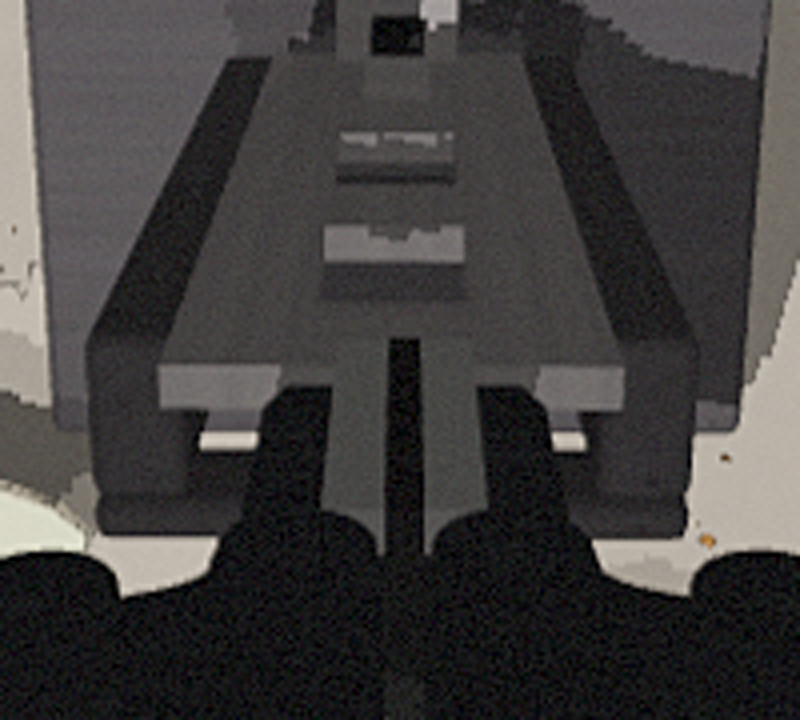

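```bash
python3 -m creep '[[0,0,0.05,0,0,0],[0,0,0.05,0,0,0],[0,0,0.05,0,0,0],[0,0,0.05,0,0,0],[0,0,0.05,0,0,0]]'
```

```text
time_s: 13.98
tool_pos: [0.649, 0.1256, 0.158]
eef_rot: [-3.142, 0.0, 1.77]
contact_force: [-0.2, 0.4, 0.1]
opening: 0.0002
```

```bash
python3 -m creep '[[0,0,0.05,0,0,0],[0,0,0.05,0,0,0],[0,0,0.05,0,0,0],[0,0,0.05,0,0,0],[0,0,0.05,0,0,0]]'
```

```text
time_s: 14.4
tool_pos: [0.649, 0.1257, 0.1554]
eef_rot: [-3.142, -0.0, 1.77]
contact_force: [0.1, 0.2, 0.2]
opening: -0.0
```

```bash
python3 -m creep '[[0,0,0.05,0,0,0],[0,0,0.05,0,0,0],[0,0,0.05,0,0,0],[0,0,0.05,0,0,0],[0,0,0.05,0,0,0]]'
```

```text
time_s: 14.82
tool_pos: [0.6491, 0.1257, 0.155]
eef_rot: [3.141, 0.0, 1.77]
contact_force: [-4.7, -1.5, 8.6]
opening: -0.0001
```

```bash
python3 -m creep '[[0,0,-2,0,0,0],[0,0,-2,0,0,0],[-1.2,-1.8,0,0,0,0],[-2.2,-3.2,0,0,0,0],[-2.2,-3.2,0,0,0,0]]'
python3 -m creep '[[-2.2,-3.2,0,0,0,0],[-2.2,-3.2,1.5,0,0,0],[-2.2,-3.0,1.5,0,0,0],[0,0,4,0,0,0],[0,0,4,0,0,0]]'
python3 -m creep '[[0,0,4,0,0,0],[0,0,3.5,0,0,0],[0,0,0,0,0,0],[0,0,0,0,0,0],[0,0,0,0,0,0]]'
```

```text
time_s: 15.23
tool_pos: [0.5794, 0.0543, 0.1932]
eef_rot: [3.14, 0.0, 1.772]
contact_force: [0.9, -1.0, -0.1]
opening: 0.0006
time_s: 15.65
tool_pos: [0.5016, -0.0307, 0.0844]
eef_rot: [3.135, 0.003, 1.767]
contact_force: [1.2, 0.3, -0.5]
opening: 0.0002
time_s: 16.07
tool_pos: [0.5022, -0.0291, 0.0099]
eef_rot: [3.139, 0.001, 1.77]
contact_force: [0.4, 0.6, 0.0]
opening: 0.0001
```

```bash
python3 -m creep '[[0,0,0.3,0,0,0],[0,0,0.3,0,0,0],[0,0,0.3,0,0,0],[0,0,0.2,0,0,0],[0,0,0,0,0,0]]'
```

```text
time_s: 16.48
tool_pos: [0.5006, -0.0287, -0.0029]
eef_rot: [3.141, 0.0, 1.77]
contact_force: [0.2, 0.5, 0.4]
opening: -0.0001
```

```bash
python3 -m creep '[[0,0,0.2,0,0,0],[0,0,0.2,0,0,0],[0,0,0.1,0,0,0],[0,0,0.1,0,0,0],[0,0,0.1,0,0,0]]'
```

```text
time_s: 16.9
tool_pos: [0.5005, -0.0288, -0.0102]
eef_rot: [-3.141, -0.0, 1.77]
contact_force: [-0.2, -0.2, 0.6]
opening: -0.0
```

```bash
python3 -m creep '[[0,0,0.1,0,0,0],[0,0,0.1,0,0,0],[0,0,0.1,0,0,0],[0,0,0.1,0,0,0],[0,0,0.1,0,0,0]]'
```

```text
time_s: 17.32
tool_pos: [0.5006, -0.0288, -0.015]
eef_rot: [3.142, 0.0, 1.77]
contact_force: [0.3, -1.0, -0.1]
opening: 0.0001
```

```bash
python3 -m creep '[[0,0,0.05,0,0,0],[0,0,0.05,0,0,0],[0,0,0.05,0,0,0],[0,0,0.05,0,0,0],[0,0,0,0,0,0]]'
```

```text
time_s: 17.73
tool_pos: [0.5005, -0.0287, -0.017]
eef_rot: [-3.141, -0.0, 1.77]
contact_force: [0.7, 0.3, 0.2]
opening: 0.0001
```

```bash
python3 -m creep '[[0,0,0.05,0,0,0],[0,0,0.05,0,0,0],[0,0,0.05,0,0,0],[0,0,0.05,0,0,0],[0,0,0,0,0,0]]'
```

```text
time_s: 18.15
tool_pos: [0.5005, -0.0287, -0.0191]
eef_rot: [-3.141, -0.0, 1.77]
contact_force: [0.1, -0.6, -0.2]
opening: -0.0001
```

```bash
python3 -m creep '[[0,0,0.05,0,0,0],[0,0,0.05,0,0,0],[0,0,0.05,0,0,0],[0,0,0.05,0,0,0],[0,0,0,0,0,0]]'
```

```text
time_s: 18.57
tool_pos: [0.5005, -0.0288, -0.0211]
eef_rot: [-3.141, -0.0, 1.77]
contact_force: [0.3, -0.5, -0.3]
opening: 0.0001
```

```bash
python3 -m creep '[[0,0,0.05,0,0,0],[0,0,0.05,0,0,0],[0,0,0.05,0,0,0],[0,0,0,0,0,0],[0,0,0,0,0,0]]'
```

```text
time_s: 18.98
tool_pos: [0.5006, -0.0288, -0.0225]
eef_rot: [-3.141, -0.0, 1.77]
contact_force: [0.1, 0.3, 0.6]
opening: 0.0002
```

```bash
python3 -m creep '[[0,0,0.05,0,0,0],[0,0,0.05,0,0,0],[0,0,0.05,0,0,0],[0,0,0,0,0,0],[0,0,0,0,0,0]]'
```

```text
time_s: 19.4
tool_pos: [0.5006, -0.0288, -0.0237]
eef_rot: [-3.141, -0.0, 1.77]
contact_force: [-0.9, -0.1, 2.9]
opening: -0.0001
```

```bash
python3 -m creep '[[0,0,0.05,0,0,0],[0,0,0.05,0,0,0],[0,0,0,0,0,0],[0,0,0,0,0,0],[0,0,0,0,0,0]]'
```

```text
time_s: 19.82
tool_pos: [0.5006, -0.0288, -0.0238]
eef_rot: [-3.141, -0.0, 1.77]
contact_force: [-4.8, 0.1, 11.0]
opening: 0.0003
```

```bash
python3 -m creep '[[0,0,-4,0,0,0],[0,0,-4,0,0,0],[0,0,-4,0,0,0],[0,0,-4,0,0,0.105],[0,0,-3,0,0,0.105]]' 0
python3 -m creep '[[0,0,0,0,0,0.106],[-3.5,1,0,0,0,0],[-3.5,1,0,0,0,0],[-3.5,1,0,0,0,0],[-3.5,1,0,0,0,0]]'
python3 -m creep '[[-3.5,1,0,0,0,0],[-3.5,0.9,0,0,0,0],[0,0,0,0,0,0],[0,0,0,0,0,0],[0,0,0,0,0,0]]'
python3 - <<'E'
from h import *
c=shot("wrist","w8"); s=readout.sense(); print(s["time_s"],s["tool_pos"],s["eef_rot"])
print(s["tool_pos"]-[.535,-.2443,0])
yaw=-.1165
n=np.array([np.cos(yaw),np.sin(yaw),0]);e=np.array([-n[1],n[0],0]);O=np.array([.545,-.2455,0])
for X in [(-.03,0,.116),(.01,0,.116),(-.04,-.055,.018),(-.04,.055,.018),(.04,.055,.018),(.04,-.055,.018)]: print(X,proj(c,O+n*X[0]+e*X[1]+[0,0,X[2]]).round(1))
E
```

```text
time_s: 20.23
tool_pos: [0.5016, -0.029, 0.1686]
eef_rot: [3.137, 0.001, 1.555]
contact_force: [0.9, -0.7, 0.3]
opening: 0.0608
time_s: 20.65
tool_pos: [0.5241, -0.1738, 0.1649]
eef_rot: [3.141, 0.0, 1.455]
contact_force: [1.0, -1.0, 0.4]
opening: 0.0855
time_s: 21.07
tool_pos: [0.5343, -0.2437, 0.1643]
eef_rot: [-3.141, -0.001, 1.454]
contact_force: [0.5, 0.5, 0.3]
opening: 0.0852
21.1167 [ 0.53437066 -0.24307088  0.16443368] [-3.14064555e+00 -8.99800250e-04  1.45461415e+00]
[-0.00062934  0.00122912  0.16443368]
(-0.03, 0, 0.116) [318.3 219.1]
(0.01, 0, 0.116) [318.5 282.2]
(-0.04, -0.055, 0.018) [252.4 179.3]
(-0.04, 0.055, 0.018) [385.1 179.1]
(0.04, 0.055, 0.018) [380.9 269.3]
(0.04, -0.055, 0.018) [257.1 269.6]
```

View pics/w8.png

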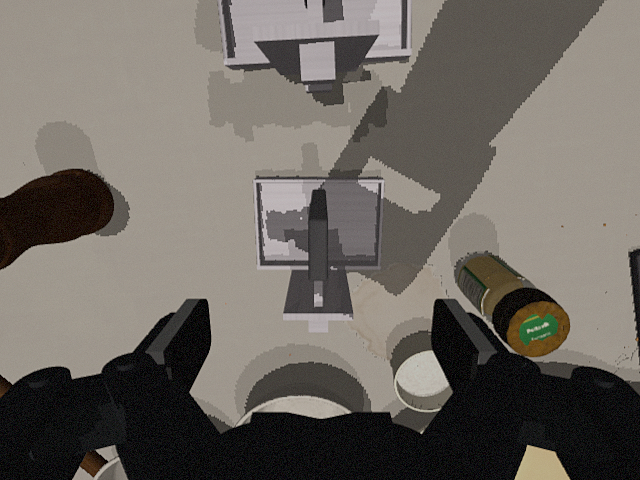

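```bash
python3 -m creep '[[-0.1,0.05,3,0,0,0],[0,0,3,0,0,0],[0,0,3,0,0,0],[0,0,1.7,0,0,0],[0,0,0,0,0,0]]'
python3 - <<'E'
from h import *
c=shot("wrist","w9"); s=readout.sense(); print(s["time_s"],s["tool_pos"],s["eef_rot"],s["contact_force"])
E
```

```text
time_s: 21.53
tool_pos: [0.5317, -0.2412, 0.0529]
eef_rot: [-3.133, -0.005, 1.456]
contact_force: [-0.5, 0.4, -0.1]
opening: 0.0855
21.5833 [ 0.53340252 -0.24250518  0.05561483] [-3.13658038e+00 -2.80745281e-03  1.45589831e+00] [-0.52692458 -0.0151785  -0.07235018]
```

View pics/w9.png

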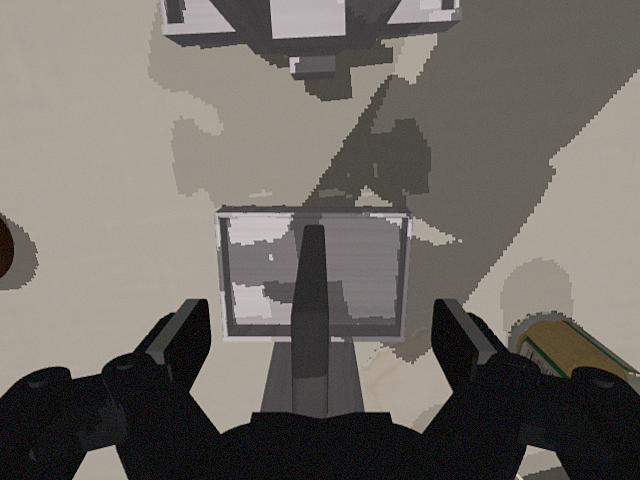

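```bash
python3 -m creep '[[-0.15,0.05,0,0,0,0],[-0.05,0,0,0,0,0],[0,0,0,0,0,0],[0,0,0,0,0,0],[0,0,0,0,0,0]]'
python3 - <<'E'
from h import *
c=shot("wrist","w10"); s=readout.sense(); print(s["time_s"],s["tool_pos"],s["eef_rot"],s["contact_force"])
crop("w10",120,180,520,480,2,"w10c")
E
```

```text
time_s: 22.0
tool_pos: [0.536, -0.2477, 0.0593]
eef_rot: [3.14, 0.001, 1.454]
contact_force: [1.1, -1.1, -1.0]
opening: 0.0854
22.05 [ 0.5357918  -0.24763011  0.05895083] [3.14021890e+00 6.94625730e-04 1.45389655e+00] [1.11290863 0.09159594 0.24174333]
```

View pics/w10c.png

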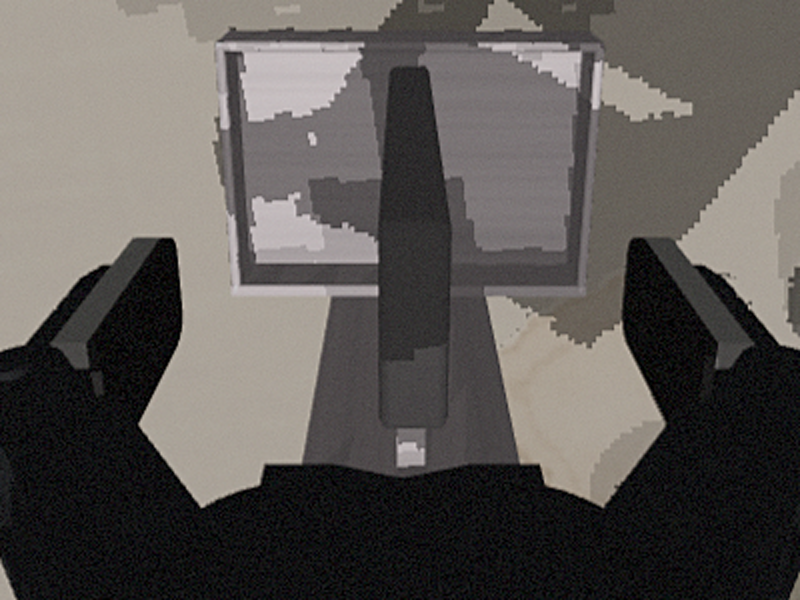

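```bash
python3 -m creep '[[0.3,0,0.1,0,0,0],[0,0,0,0,0,0],[0,0,0,0,0,0],[0,0,0,0,0,0],[0,0,0,0,0,0]]'
python3 -m creep '[[0,0,0,0,0,0],[0,0,0,0,0,0],[0,0,0,0,0,0],[0,0,0,0,0,0],[0,0,0,0,0,0]]' 255
python3 -m creep '[[0,0,0,0,0,0],[0,0,0,0,0,0],[0,0,0,0,0,0],[0,0,0,0,0,0],[0,0,0,0,0,0]]'
python3 - <<'E'
from h import *
c=shot("wrist","w11"); s=readout.sense(); print(s["time_s"],s["tool_pos"],s["eef_rot"],s["contact_force"],s["opening"])
crop("w11",120,180,520,480,2,"w11c")
E
```

```text
time_s: 22.47
tool_pos: [0.5357, -0.2443, 0.057]
eef_rot: [-3.141, -0.0, 1.454]
contact_force: [-0.2, 0.4, 0.4]
opening: 0.0857
time_s: 22.88
tool_pos: [0.5357, -0.2443, 0.057]
eef_rot: [-3.142, -0.0, 1.454]
contact_force: [0.1, -0.1, -0.5]
opening: 0.0258
time_s: 23.3
tool_pos: [0.5356, -0.2445, 0.0569]
eef_rot: [-3.141, 0.0, 1.454]
contact_force: [-0.6, -0.7, -1.3]
opening: 0.0111
23.35 [ 0.53558741 -0.24444315  0.05692388] [-3.14135102e+00  1.47669755e-04  1.45392525e+00] [-0.96662908 -1.46837452 -1.87832626] 0.011351311361340363
```

View pics/w11c.png

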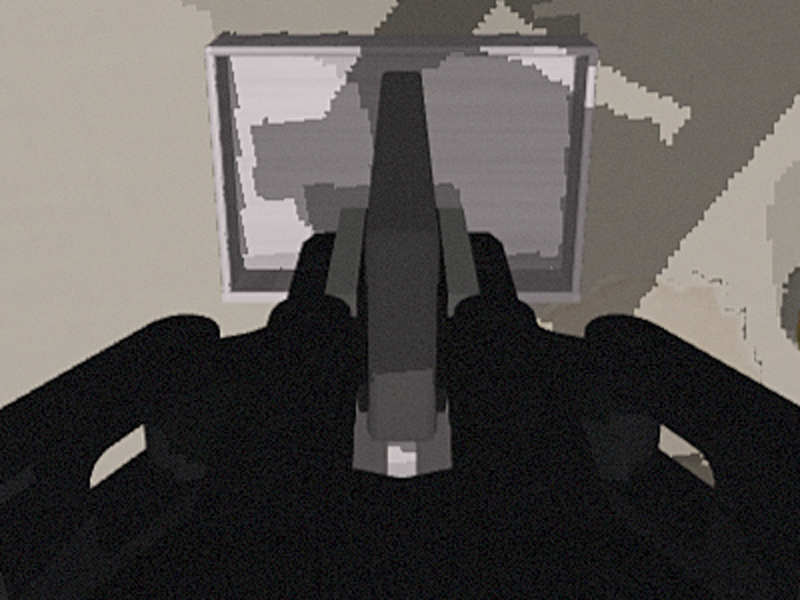

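```bash
python3 -m creep '[[0,0,-1,0,0,0],[0,0,-2.5,0,0,0],[0,0,-3.5,0,0,0],[0,0,-3.5,0,0,0],[0,0,-2.5,0,0,0]]'
python3 -m creep '[[1,0,-1,0,0,0],[2.5,-0.2,0,0,0,0],[3.5,-0.3,0,0,0,0],[3.5,-0.3,0,0,0,0],[3.5,-0.3,0,0,0,0]]'
python3 -m creep '[[3.5,-0.3,0,0,0,0],[3.5,-0.3,0,0,0,0],[3.5,-0.3,0,0,0,0],[3.5,-0.3,0,0,0,0],[3,-0.2,0,0,0,0]]'
python3 -m creep '[[2.5,-0.1,0,0,0,0],[1,0,0,0,0,-0.05],[0,0,0,0,0,-0.09],[0,0,0,0,0,-0.1],[0,0,0,0,0,-0.07]]'
python3 - <<'E'
from h import *
c=shot("wrist","w12"); s=readout.sense(); print(s["time_s"],s["tool_pos"],s["eef_rot"],s["contact_force"],s["opening"])
yaw=.194; n=np.array([np.cos(yaw),np.sin(yaw),0]);e=np.array([-n[1],n[0],0]); P0=np.array([.6465,.1246,0]); print("u,v",n@(s["tool_pos"]-P0),e@(s["tool_pos"]-P0))
E
```

```text
time_s: 23.77
tool_pos: [0.5362, -0.2442, 0.1903]
eef_rot: [3.139, 0.001, 1.454]
contact_force: [0.2, -0.1, -3.4]
opening: 0.0114
time_s: 24.18
tool_pos: [0.5396, -0.1014, 0.1953]
eef_rot: [-3.138, -0.002, 1.453]
contact_force: [1.5, 0.2, -3.4]
opening: 0.0113
time_s: 24.6
tool_pos: [0.545, 0.0698, 0.1953]
eef_rot: [-3.138, -0.001, 1.455]
contact_force: [-0.1, -0.7, -3.5]
opening: 0.0111
time_s: 25.02
tool_pos: [0.5483, 0.1028, 0.195]
eef_rot: [-3.138, -0.002, 1.77]
contact_force: [0.1, -0.2, -3.0]
opening: 0.0114
25.0667 [0.54831538 0.10261835 0.19510871] [-3.13772219e+00 -1.52818890e-03  1.77092716e+00] [-0.03091662 -0.01704886 -2.59197894] 0.011519223408470908
u,v -0.10058050812880089 -0.00264073079203251
```

View pics/w12.png

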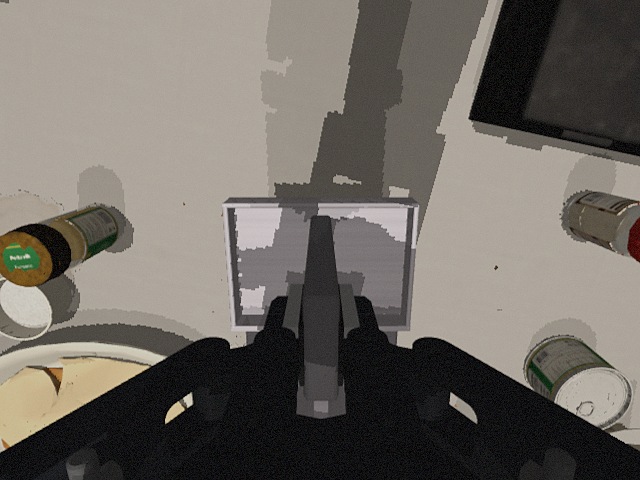

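```bash
python3 -m creep '[[0.26,0,1,0,0,0.006],[0,0.5,2,0,0,0],[0,0.8,2,0,0,0],[0,0.7,1.5,0,0,0],[0,0,0.5,0,0,0]]'
python3 -m creep '[[0,0,0,0,0,0],[0,0,0,0,0,0],[0,0,0,0,0,0],[0,0,0,0,0,0],[0,0,0,0,0,0]]'
cat > st.py <<'E'
from h import *
s=readout.sense()
yaw=.194; n=np.array([np.cos(yaw),np.sin(yaw),0]);e=np.array([-n[1],n[0],0]); P0=np.array([.6465,.1246,0]); d=s["tool_pos"]-P0
f=s["contact_force"]
print("t %.2f u %.2f v %.2f z %.2f mm  shelfz-locked %.2f"%(s["time_s"],1e3*(n@d),1e3*(e@d),1e3*d[2],1e3*(d[2]-.0569-.0498)),"rot",np.round(s["eef_rot"],4),"F u %.1f v %.1f z %.1f"%(n@f,e@f,f[2]),"tq",np.round(s["torque"],2),"op",round(s["opening"],4))
E
python3 - <<'E'
import st
from h import *
c=shot("wrist","w13"); crop("w13",160,150,480,390,2.5,"w13c"); shot("scene","s13"); crop("s13",200,180,300,290,7,"s13c")
E
```

```text
time_s: 25.48
tool_pos: [0.5669, 0.1081, 0.1223]
eef_rot: [-3.135, -0.002, 1.756]
contact_force: [-0.8, -0.1, -3.4]
opening: 0.0113
time_s: 25.9
tool_pos: [0.5698, 0.1076, 0.1284]
eef_rot: [3.139, 0.0, 1.758]
contact_force: [-0.2, 0.2, -3.5]
opening: 0.0111
t 25.90 u -78.52 v -1.86 z 128.37 mm  shelfz-locked 21.67 rot [3.1394e+00 4.0000e-04 1.7577e+00] F u -0.1 v 0.3 z -3.5 tq [-0.07  0.06 -0.03] op 0.0111
```

View pics/w13c.png

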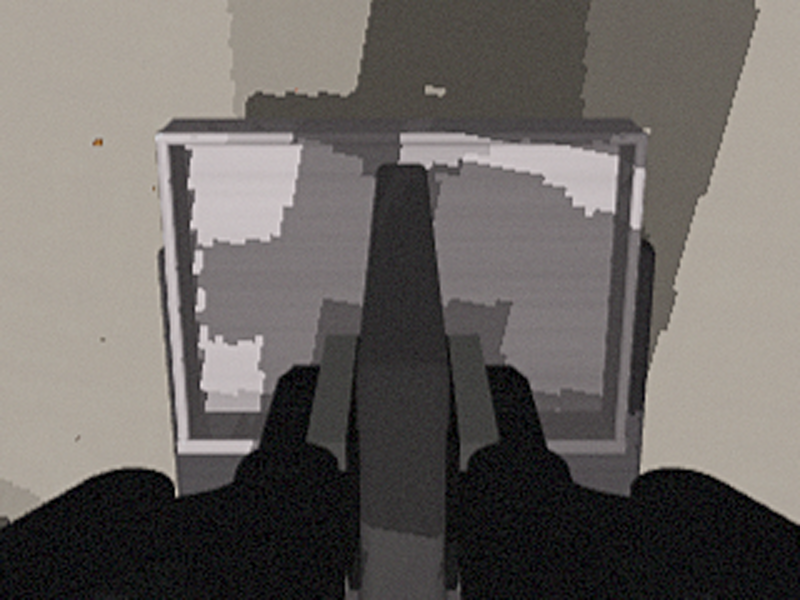

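View pics/s13c.png

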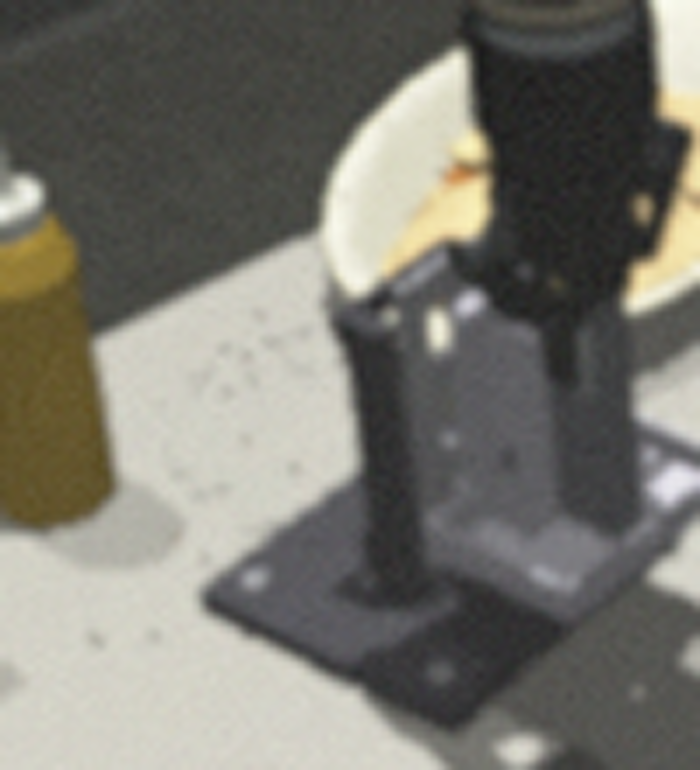

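```bash
python3 -m creep '[[0.19,0,0.36,0,0,-0.007],[0,0,0,0,0,0],[0,0,0,0,0,0],[0,0,0,0,0,0],[0,0,0,0,0,0]]'
python3 -c "import st"
```

```text
time_s: 26.42
tool_pos: [0.5689, 0.1095, 0.1234]
eef_rot: [-3.142, -0.0, 1.765]
contact_force: [0.2, 0.4, -3.7]
opening: 0.0112
t 26.42 u -79.06 v 0.15 z 123.38 mm  shelfz-locked 16.68 rot [-3.1415 -0.      1.765 ] F u 0.2 v 0.4 z -3.7 tq [-0.03  0.01  0.03] op 0.0112
```

```bash
python3 -m creep '[[0,0.2,-0.13,0,0,0],[0,0.2,0,0,0,0],[0,0,0,0,0,0],[0,0,0,0,0,0],[0,0,0,0,0,0]]'
python3 -c "import st"
```

```text
time_s: 26.83
tool_pos: [0.5728, 0.1103, 0.1247]
eef_rot: [-3.141, -0.0, 1.765]
contact_force: [-0.7, -0.1, -3.8]
opening: 0.0112
t 26.83 u -75.05 v 0.13 z 124.70 mm  shelfz-locked 18.00 rot [-3.1415 -0.      1.765 ] F u -0.7 v 0.1 z -3.8 tq [-0.01  0.04 -0.  ] op 0.0112
```

```bash
python3 -m creep '[[0,0.1,0,0,0,0],[0,0.1,0,0,0,0],[0,0.1,0,0,0,0],[0,0.1,0,0,0,0],[0,0,0,0,0,0]]'
python3 -c "import st"
```

```text
time_s: 27.25
tool_pos: [0.577, 0.111, 0.1248]
eef_rot: [3.141, 0.0, 1.765]
contact_force: [0.0, 0.9, -3.4]
opening: 0.0106
t 27.25 u -70.82 v 0.09 z 124.75 mm  shelfz-locked 18.05 rot [3.1414 0.     1.765 ] F u 0.2 v 0.9 z -3.4 tq [0.03 0.06 0.  ] op 0.0106
```

```bash
python3 -m creep '[[0,0.1,0,0,0,0],[0,0.1,0,0,0,0],[0,0.1,0,0,0,0],[0,0.1,0,0,0,0],[0,0,0,0,0,0]]'
python3 -c "import st"
```

```text
time_s: 27.67
tool_pos: [0.5809, 0.1118, 0.1248]
eef_rot: [3.141, 0.0, 1.765]
contact_force: [-0.3, 0.0, -3.7]
opening: 0.0112
t 27.67 u -66.84 v 0.12 z 124.75 mm  shelfz-locked 18.05 rot [3.1414 0.     1.765 ] F u -0.3 v 0.1 z -3.7 tq [0.01 0.02 0.02] op 0.0112
```

```bash
python3 -m creep '[[0,0.1,0,0,0,0],[0,0.1,0,0,0,0],[0,0.1,0,0,0,0],[0,0,0,0,0,0],[0,0,0,0,0,0]]'
python3 -c "import st"
```

```text
time_s: 28.08
tool_pos: [0.5837, 0.1124, 0.1247]
eef_rot: [-3.142, 0.0, 1.765]
contact_force: [-0.2, -0.1, -3.3]
opening: 0.0115
t 28.08 u -64.01 v 0.13 z 124.72 mm  shelfz-locked 18.02 rot [-3.1416  0.      1.7651] F u -0.2 v -0.0 z -3.3 tq [ 0.04  0.04 -0.03] op 0.0115
```

```bash
python3 -m creep '[[0,0.1,0,0,0,0],[0,0.1,0,0,0,0],[0,0.1,0,0,0,0],[0,0.1,0,0,0,0],[0,0,0,0,0,0]]'
python3 -c "import st"
```

```text
time_s: 28.5
tool_pos: [0.5878, 0.1132, 0.1248]
eef_rot: [3.141, 0.0, 1.765]
contact_force: [-0.4, 0.3, -3.7]
opening: 0.0113
t 28.50 u -59.81 v 0.09 z 124.80 mm  shelfz-locked 18.10 rot [3.1413 0.     1.765 ] F u -0.4 v 0.3 z -3.7 tq [0.02 0.09 0.01] op 0.0113
```

```bash
python3 -m creep '[[0,0.1,0,0,0,0],[0,0.1,0,0,0,0],[0,0.1,0,0,0,0],[0,0,0,0,0,0],[0,0,0,0,0,0]]'
python3 -c "import st"
```

```text
time_s: 28.92
tool_pos: [0.5906, 0.1137, 0.1247]
eef_rot: [3.142, 0.0, 1.765]
contact_force: [0.0, -0.4, -3.8]
opening: 0.0115
t 28.92 u -56.98 v 0.10 z 124.75 mm  shelfz-locked 18.05 rot [3.1416 0.     1.765 ] F u -0.0 v -0.4 z -3.8 tq [-0.03  0.07  0.03] op 0.0115
```

```bash
python3 -m creep '[[0,0.05,0,0,0,0],[0,0.05,0,0,0,0],[0,0.05,0,0,0,0],[0,0,0,0,0,0],[0,0,0,0,0,0]]'
python3 -c "import st"
```

```text
time_s: 29.33
tool_pos: [0.592, 0.114, 0.1247]
eef_rot: [-3.142, -0.0, 1.765]
contact_force: [0.7, 0.5, -3.3]
opening: 0.0113
t 29.33 u -55.54 v 0.15 z 124.73 mm  shelfz-locked 18.03 rot [-3.1416 -0.      1.765 ] F u 0.8 v 0.3 z -3.3 tq [-0.01  0.01  0.02] op 0.0113
```

```bash
python3 -m creep '[[0,0.05,0,0,0,0],[0,0.05,0,0,0,0],[0,0.05,0,0,0,0],[0,0,0,0,0,0],[0,0,0,0,0,0]]'
python3 -c "import st"
```

```text
time_s: 29.75
tool_pos: [0.5921, 0.114, 0.1246]
eef_rot: [-3.138, -0.0, 1.765]
contact_force: [-5.3, -1.3, -0.3]
opening: 0.0116
t 29.75 u -55.45 v 0.14 z 124.58 mm  shelfz-locked 17.88 rot [-3.1376 -0.      1.7653] F u -5.4 v -0.3 z -0.3 tq [-0.23  0.76 -0.01] op 0.0116
```

```bash
python3 -m creep '[[0,0.05,0,0,0,0],[0,0.05,0,0,0,0],[0,0,0,0,0,0],[0,0,0,0,0,0],[0,0,0,0,0,0]]'
python3 -c "import st"
```

```text
time_s: 30.17
tool_pos: [0.5919, 0.114, 0.1246]
eef_rot: [-3.135, 0.0, 1.766]
contact_force: [-9.3, -1.8, 1.7]
opening: 0.0112
t 30.17 u -55.57 v 0.17 z 124.65 mm  shelfz-locked 17.95 rot [-3.1346  0.      1.7655] F u -9.5 v 0.0 z 1.7 tq [-0.27  1.19  0.04] op 0.0112
```

```bash
python3 -m creep '[[0,-0.12,0,0,0,0],[0,-0.1,0,0,0,0],[0,0,0,0,0,0],[0,0,0,0,0,0],[0,0,0,0,0,0]]'
python3 -c "import st"
```

```text
time_s: 30.58
tool_pos: [0.5922, 0.1141, 0.1246]
eef_rot: [-3.141, -0.0, 1.765]
contact_force: [-1.7, 0.1, -3.0]
opening: 0.0115
t 30.58 u -55.35 v 0.14 z 124.63 mm  shelfz-locked 17.93 rot [-3.1411e+00 -1.0000e-04  1.7651e+00] F u -1.7 v 0.4 z -3.0 tq [-0.05  0.33  0.  ] op 0.0115
```

```bash
python3 -m creep '[[0,0,0.1,0,0,0],[0,0,0.1,0,0,0],[0,0,0,0,0,0],[0,0,0,0,0,0],[0,0,0,0,0,0]]'
python3 - <<'E'
import st
from h import *
c=shot("wrist","w14"); crop("w14",160,150,480,390,2.5,"w14c"); shot("scene","s14"); crop("s14",200,180,300,290,7,"s14c")
E
```

```text
time_s: 31.0
tool_pos: [0.5922, 0.1141, 0.1226]
eef_rot: [-3.141, -0.0, 1.765]
contact_force: [-1.9, 0.4, -3.5]
opening: 0.0114
t 31.00 u -55.34 v 0.19 z 122.56 mm  shelfz-locked 15.86 rot [-3.1413e+00 -1.0000e-04  1.7651e+00] F u -1.8 v 0.7 z -3.5 tq [-0.03  0.28  0.01] op 0.0114
```

View pics/s14c.png

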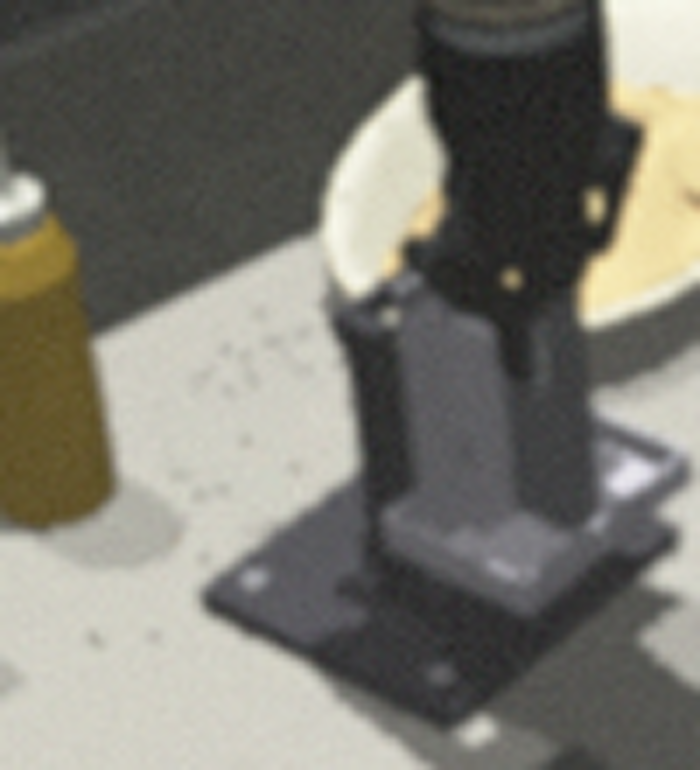

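```bash
python3 -m creep '[[0,0,0.05,0,0,0],[0,0,0.05,0,0,0],[0,0,0.05,0,0,0],[0,0,0.05,0,0,0],[0,0,0,0,0,0]]'
python3 -c "import st"
```

```text
time_s: 31.52
tool_pos: [0.5922, 0.114, 0.1215]
eef_rot: [-3.141, 0.0, 1.765]
contact_force: [-5.5, -0.7, 1.5]
opening: 0.0112
t 31.52 u -55.32 v 0.09 z 121.46 mm  shelfz-locked 14.76 rot [-3.1413e+00  1.0000e-04  1.7651e+00] F u -5.5 v 0.4 z 1.5 tq [-0.14  0.73  0.11] op 0.0112
```

```bash
python3 -m creep '[[0,0,0.05,0,0,0],[0,0,0.05,0,0,0],[0,0,0.05,0,0,0],[0,0,0.05,0,0,0],[0,0,0,0,0,0]]'
python3 -c "import st"
```

```text
time_s: 31.93
tool_pos: [0.5922, 0.114, 0.1197]
eef_rot: [-3.141, 0.0, 1.765]
contact_force: [-5.8, -1.1, 2.3]
opening: 0.0112
t 31.93 u -55.34 v 0.09 z 119.74 mm  shelfz-locked 13.04 rot [-3.1412e+00  2.0000e-04  1.7652e+00] F u -5.9 v 0.0 z 2.3 tq [-0.14  0.88  0.03] op 0.0112
```

```bash
python3 -m creep '[[0,0,0.05,0,0,0],[0,0,0.05,0,0,0],[0,0,0.05,0,0,0],[0,0,0.05,0,0,0],[0,0,0,0,0,0]]'
python3 -c "import st"
```

```text
time_s: 32.35
tool_pos: [0.5922, 0.114, 0.1182]
eef_rot: [-3.141, 0.0, 1.765]
contact_force: [-7.3, -1.5, 3.4]
opening: 0.0116
t 32.35 u -55.34 v 0.05 z 118.16 mm  shelfz-locked 11.46 rot [-3.1411e+00  3.0000e-04  1.7653e+00] F u -7.5 v -0.1 z 3.4 tq [-0.16  0.98  0.09] op 0.0116
```

```bash
python3 -m creep '[[0,0,0.05,0,0,0],[0,0,0.05,0,0,0],[0,0,0.05,0,0,0],[0,0,0.05,0,0,0],[0,0,0.05,0,0,0]]'
python3 -c "import st"
```

```text
time_s: 32.77
tool_pos: [0.5922, 0.1139, 0.1162]
eef_rot: [-3.141, 0.0, 1.765]
contact_force: [-7.8, -0.9, 6.5]
opening: 0.0115
t 32.77 u -55.32 v -0.01 z 116.21 mm  shelfz-locked 9.51 rot [-3.1411e+00  5.0000e-04  1.7653e+00] F u -7.8 v 0.6 z 6.5 tq [-0.16  1.15  0.03] op 0.0115
```

```bash
python3 -m creep '[[0,0,0.05,0,0,0],[0,0,0.05,0,0,0],[0,0,0.05,0,0,0],[0,0,0.05,0,0,0],[0,0,0.05,0,0,0]]'
python3 -c "import st"
```

```text
time_s: 33.18
tool_pos: [0.5922, 0.1139, 0.1143]
eef_rot: [-3.141, 0.001, 1.765]
contact_force: [-9.5, -1.4, 10.6]
opening: 0.0113
t 33.18 u -55.32 v -0.03 z 114.34 mm  shelfz-locked 7.64 rot [-3.1408e+00  6.0000e-04  1.7654e+00] F u -9.6 v 0.4 z 10.6 tq [-0.26  1.43  0.06] op 0.0113
```

```bash
python3 -m creep '[[0,0,0.05,0,0,0],[0,0,0.05,0,0,0],[0,0,0.05,0,0,0],[0,0,0.05,0,0,0],[0,0,0,0,0,0]]'
python3 -c "import st"
```

```text
time_s: 33.6
tool_pos: [0.5921, 0.114, 0.1096]
eef_rot: [-3.141, 0.0, 1.765]
contact_force: [-3.2, -0.8, -1.1]
opening: 0.0115
t 33.60 u -55.46 v 0.07 z 109.65 mm  shelfz-locked 2.95 rot [-3.1412e+00  1.0000e-04  1.7648e+00] F u -3.3 v -0.2 z -1.1 tq [-0.26  0.66 -0.01] op 0.0115
```

```bash
python3 -m creep '[[0,0,0.05,0,0,0],[0,0,0.05,0,0,0],[0,0,0.05,0,0,0],[0,0,0,0,0,0],[0,0,0,0,0,0]]'
python3 -c "import st"
```

```text
time_s: 34.02
tool_pos: [0.5922, 0.114, 0.1078]
eef_rot: [-3.141, 0.0, 1.765]
contact_force: [-2.6, -1.6, -2.4]
opening: 0.0111
t 34.02 u -55.33 v 0.09 z 107.80 mm  shelfz-locked 1.10 rot [-3.1414e+00  1.0000e-04  1.7651e+00] F u -2.9 v -1.1 z -2.4 tq [-0.21  0.47  0.01] op 0.0111
```

```bash
python3 -m creep '[[0,0,0.05,0,0,0],[0,0,0.05,0,0,0],[0,0,0,0,0,0],[0,0,0,0,0,0],[0,0,0,0,0,0]]'
python3 -c "import st"
```

```text
time_s: 34.43
tool_pos: [0.5922, 0.1141, 0.1074]
eef_rot: [-3.141, 0.0, 1.765]
contact_force: [-5.4, -1.6, -0.2]
opening: 0.0115
t 34.43 u -55.34 v 0.13 z 107.36 mm  shelfz-locked 0.66 rot [-3.1414e+00  1.0000e-04  1.7651e+00] F u -5.6 v -0.5 z -0.2 tq [-0.21  0.7   0.06] op 0.0115
```

```bash
python3 -m creep '[[0,0,0.05,0,0,0],[0,0,0.05,0,0,0],[0,0,0,0,0,0],[0,0,0,0,0,0],[0,0,0,0,0,0]]'
python3 -c "import st"
```

```text
time_s: 34.85
tool_pos: [0.5922, 0.1141, 0.1066]
eef_rot: [-3.141, 0.0, 1.765]
contact_force: [-6.1, -1.0, 1.5]
opening: 0.0116
t 34.85 u -55.33 v 0.15 z 106.55 mm  shelfz-locked -0.15 rot [-3.1414e+00  1.0000e-04  1.7651e+00] F u -6.2 v 0.2 z 1.5 tq [-0.26  0.76  0.08] op 0.0116
```

```bash
python3 -m creep '[[0,0,0.05,0,0,0],[0,0,0.05,0,0,0],[0,0,0,0,0,0],[0,0,0,0,0,0],[0,0,0,0,0,0]]'
python3 - <<'E'
import st
from h import *
shot("scene","s15"); crop("s15",200,180,300,290,7,"s15c"); shot("wrist","w15")
E
```

```text
time_s: 35.27
tool_pos: [0.5922, 0.1141, 0.1065]
eef_rot: [-3.141, 0.0, 1.765]
contact_force: [-7.9, -1.9, 4.4]
opening: 0.0114
t 35.27 u -55.32 v 0.13 z 106.53 mm  shelfz-locked -0.17 rot [-3.1412e+00  1.0000e-04  1.7652e+00] F u -8.1 v -0.3 z 4.4 tq [-0.22  1.06  0.07] op 0.0114
```

View pics/s15c.png

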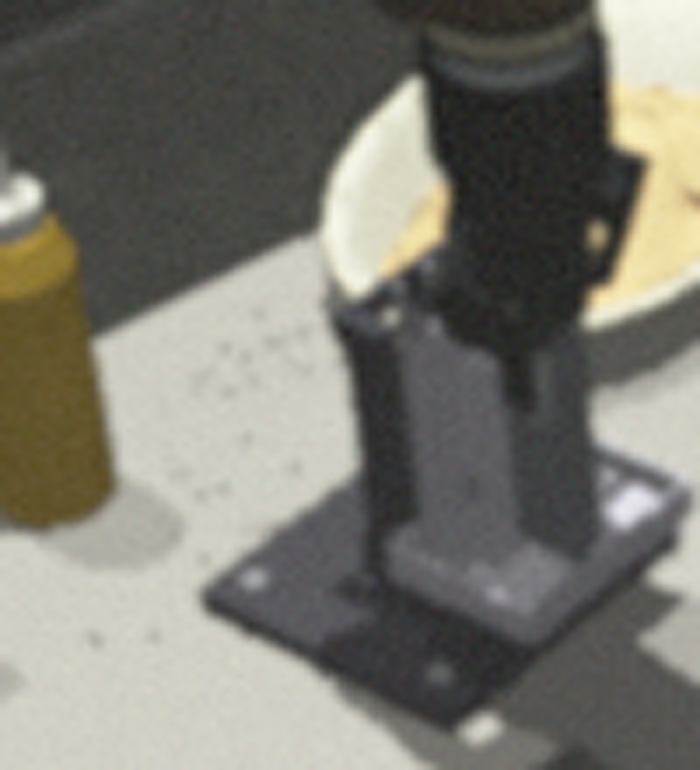

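View pics/w15.png

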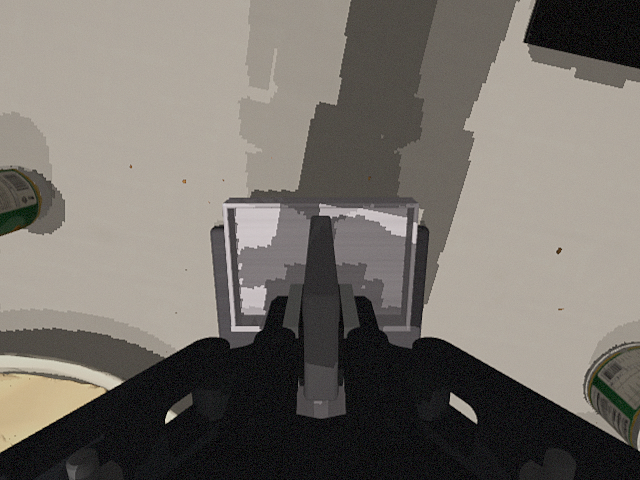

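```bash
python3 -m creep '[[0,0,0.05,0,0,0],[0,0,0.05,0,0,0],[0,0,0,0,0,0],[0,0,0,0,0,0],[0,0,0,0,0,0]]'
python3 -c "import st"
```

```text
time_s: 35.78
tool_pos: [0.5922, 0.1141, 0.1065]
eef_rot: [-3.141, 0.0, 1.765]
contact_force: [-9.7, -1.4, 7.6]
opening: 0.0115
t 35.78 u -55.32 v 0.14 z 106.49 mm  shelfz-locked -0.21 rot [-3.1409e+00  2.0000e-04  1.7654e+00] F u -9.8 v 0.5 z 7.6 tq [-0.33  1.43  0.04] op 0.0115
```

```bash
python3 -m creep '[[0,0,-0.15,0,0,0],[0,0,-0.15,0,0,0],[0,0,0,0,0,0],[0,0,0,0,0,0],[0,0,0,0,0,0]]'
python3 -c "import st"
```

```text
time_s: 36.2
tool_pos: [0.5922, 0.1141, 0.1071]
eef_rot: [-3.141, -0.0, 1.765]
contact_force: [-2.6, -0.6, -1.8]
opening: 0.0116
t 36.20 u -55.32 v 0.19 z 107.07 mm  shelfz-locked 0.37 rot [-3.1413e+00 -1.0000e-04  1.7650e+00] F u -2.7 v -0.1 z -1.8 tq [-0.18  0.63  0.15] op 0.0116
```

```bash
python3 -m creep '[[0,0,-0.1,0,0,0],[0,0,-0.1,0,0,0],[0,0,0,0,0,0],[0,0,0,0,0,0],[0,0,0,0,0,0]]'
python3 -c "import st"
```

```text
time_s: 36.62
tool_pos: [0.5921, 0.1142, 0.1083]
eef_rot: [-3.141, -0.0, 1.765]
contact_force: [0.3, -0.1, -9.7]
opening: 0.0111
t 36.62 u -55.36 v 0.23 z 108.26 mm  shelfz-locked 1.56 rot [-3.1414e+00 -3.0000e-04  1.7648e+00] F u 0.3 v -0.2 z -9.7 tq [-0.11  0.12  0.03] op 0.0111
```

```bash
python3 -m creep '[[0,0,0.1,0,0,0],[0,0,0.1,0,0,0],[0,0,0.1,0,0,0],[0,0,0.1,0,0,0],[0,0,0,0,0,0]]'
python3 -c "import st"
```

```text
time_s: 37.03
tool_pos: [0.5922, 0.1141, 0.1066]
eef_rot: [-3.141, 0.0, 1.765]
contact_force: [-5.1, -0.5, -0.7]
opening: 0.0112
t 37.03 u -55.33 v 0.16 z 106.56 mm  shelfz-locked -0.14 rot [-3.1412e+00  1.0000e-04  1.7653e+00] F u -5.1 v 0.5 z -0.7 tq [-0.11  0.74  0.07] op 0.0112
```

```bash
python3 -m creep '[[0,-0.07,0.03,0,0,0],[0,0,0,0,0,0],[0,0,0,0,0,0],[0,0,0,0,0,0],[0,0,0,0,0,0]]'
python3 -c "import st"
```

```text
time_s: 37.45
tool_pos: [0.5922, 0.1141, 0.1065]
eef_rot: [3.14, 0.0, 1.765]
contact_force: [-3.7, -0.9, 5.5]
opening: 0.0114
t 37.45 u -55.28 v 0.11 z 106.51 mm  shelfz-locked -0.19 rot [3.1401e+00 1.0000e-04 1.7651e+00] F u -3.8 v -0.2 z 5.5 tq [-0.03  0.91  0.1 ] op 0.0114
```

```bash
python3 -m creep '[[0,0,0,0,0,0],[0,0,0,0,0,0],[0,0,0,0,0,0],[0,0,0,0,0,0],[0,0,0,0,0,0]]' 0
python3 - <<'E'
import st
from h import *
shot("wrist","w16")
E
```

```text
time_s: 37.87
tool_pos: [0.592, 0.1139, 0.1049]
eef_rot: [3.141, 0.0, 1.765]
contact_force: [-0.7, -0.3, -0.4]
opening: 0.0711
t 37.87 u -55.58 v 0.03 z 104.90 mm  shelfz-locked -1.80 rot [3.1407e+00 1.0000e-04 1.7648e+00] F u -0.7 v -0.2 z -0.4 tq [-0.   -0.01 -0.02] op 0.0711
```

View pics/w16.png

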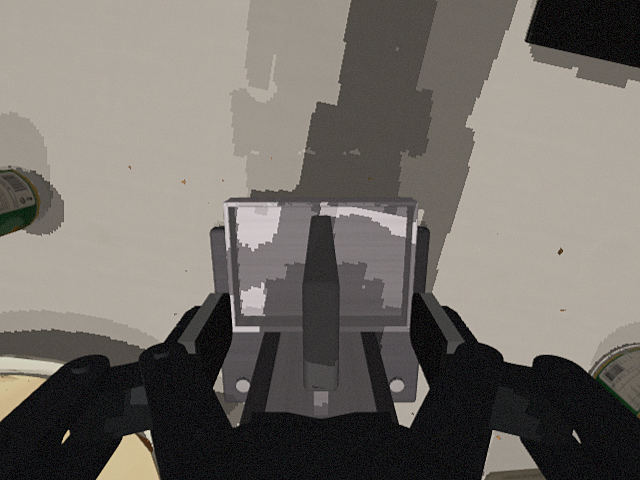

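Released; the shelf has stayed where it was. Retreat upward and back, then inspect.

```bash
python3 -m creep '[[0,0,-0.5,0,0,0],[0,0,-2,0,0,0],[0,0,-3,0,0,0],[0,0,-3.5,0,0,0],[0,0,-3.5,0,0,0]]'
python3 -m creep '[[0,-2.5,-2,0,0,0],[0,-3,-1,-0.1,0,0],[0,-2,0,-0.1,0,0],[0,0,0,-0.1,0,0],[0,0,0,-0.1,0,0]]'
python3 -m creep '[[0,0,0,-0.1,0,0],[0,0,0,-0.1,0,0],[0,0,0,0,0,0],[0,0,0,0,0,0],[0,0,0,0,0,0]]'
python3 - <<'E'
import st
from h import *
c=shot("wrist","w17"); shot("top","t17"); shot("scene","s17")
crop("s17",200,180,300,290,7,"s17c"); crop("w17",220,80,420,330,3,"w17c")
print(-np.array(c["R"]).T@c["t"])
E
```

```text
time_s: 38.33
tool_pos: [0.5911, 0.1139, 0.2309]
eef_rot: [-3.14, -0.0, 1.765]
contact_force: [0.6, 0.4, 0.2]
opening: 0.0858
time_s: 38.75
tool_pos: [0.5178, 0.0995, 0.2596]
eef_rot: [2.734, 0.001, 1.765]
contact_force: [0.3, -0.2, 0.2]
opening: 0.0853
time_s: 39.17
tool_pos: [0.5189, 0.0994, 0.2596]
eef_rot: [2.541, 0.001, 1.765]
contact_force: [0.3, 0.1, -0.9]
opening: 0.0852
t 39.17 u -130.03 v -0.17 z 259.57 mm  shelfz-locked 152.87 rot [2.5409e+00 6.0000e-04 1.7648e+00] F u 0.3 v 0.0 z -0.9 tq [-0.02  0.23 -0.05] op 0.0852
[0.36872492 0.07047499 0.3556065 ]
```

View pics/w17.png

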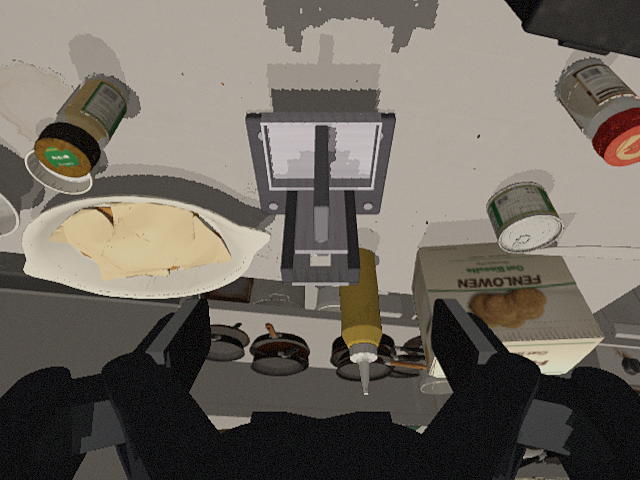

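View pics/s17c.png

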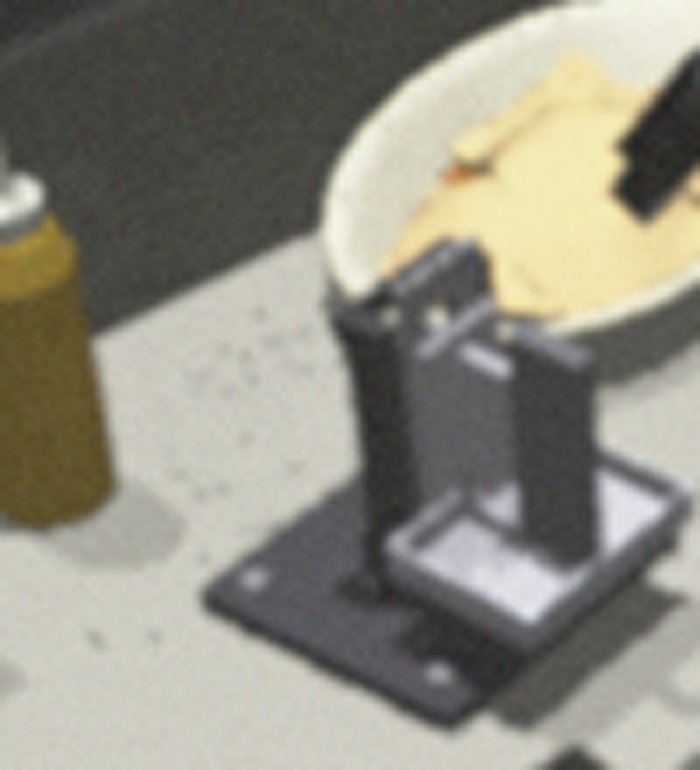

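View pics/t17.png

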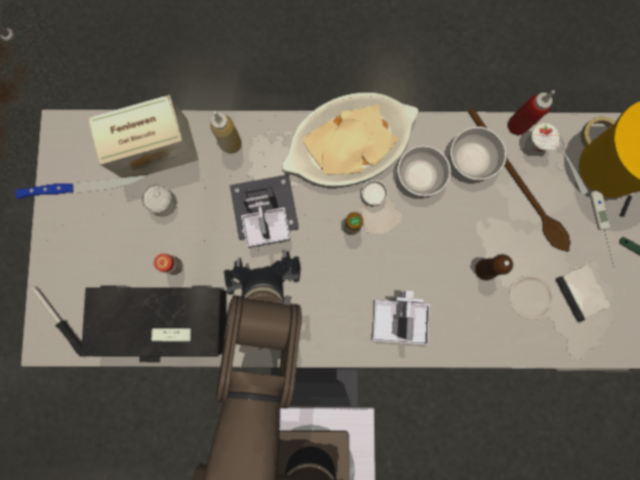

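Run:
```python
from h import *
c=load("w17")
yaw=.194; n=np.array([np.cos(yaw),np.sin(yaw),0]);e=np.array([-n[1],n[0],0]); P0=np.array([.6465,.1246,0])
for X in [(-.04,-.055,.018),(-.04,.055,.018),(.04,.055,.018),(.04,-.055,.018),(-.03,0,.116),(.01,0,.116),(.045,-.024,.1),(.045,.024,.1)]:
    print(X,proj(c,P0+n*(X[0]-.045)+e*X[1]+[0,0,X[2]+.0498]).round(1))
crop("w17",235,95,410,295,4,"w17c")
a=cv2.cvtColor(cv2.imread("pics/top0.png"),6).astype(int);b=cv2.cvtColor(cv2.imread("pics/t17.png"),6).astype(int)
for nm,(x,y) in dict(sp1=(355,222),sp2=(165,263),mill=(495,265),ram=(374,194),tin=(157,200),big=(401,320)).items():
    A=a[y-25:y+25,x-28:x+28];B=b[y-25:y+25,x-28:x+28]; print(nm,(abs(A-B)>25).sum())
```

```text
(-0.04, -0.055, 0.018) [258.6 126.3]
(-0.04, 0.055, 0.018) [381.9 126.2]
(0.04, 0.055, 0.018) [372.4 191.2]
(0.04, -0.055, 0.018) [268.4 191.2]
(-0.03, 0, 0.116) [320.2 215.1]
(0.01, 0, 0.116) [320.3 247.6]
(0.045, -0.024, 0.1) [294.6 256.8]
(0.045, 0.024, 0.1) [346.2 256.8]
sp1 0
sp2 0
mill 0
ram 0
tin 0
big 0
```

View pics/w17c.png

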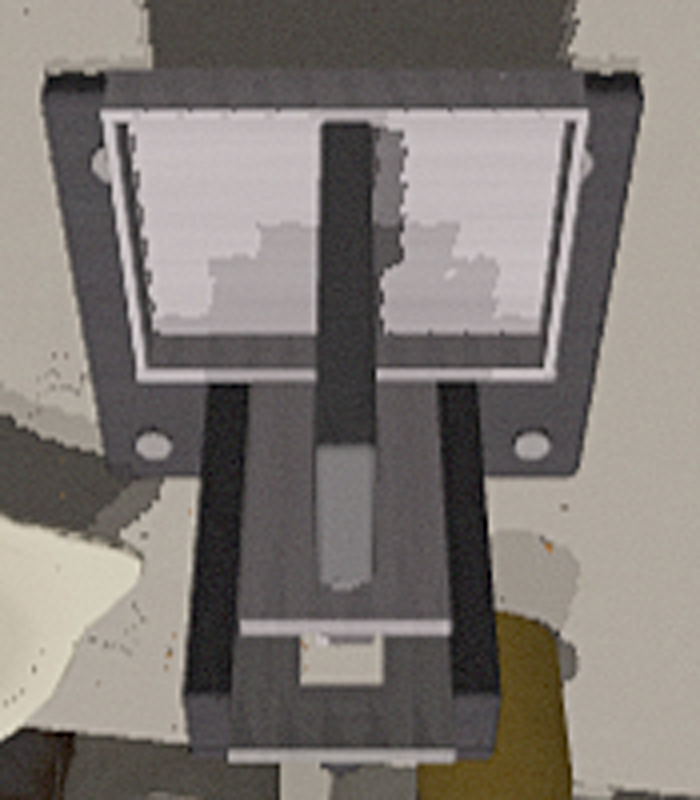

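Run:
```python
from h import *
from scipy.optimize import least_squares
c=load("w17")
yaw=.194; n=np.array([np.cos(yaw),np.sin(yaw),0]);e=np.array([-n[1],n[0],0]); P0=np.array([.6465,.1246,0])
M=[(-.04,-.055,.018),(-.04,.055,.018),(.04,.055,.018),(.04,-.055,.018),(-.03,0,.116),(.01,0,.116),(.045,-.024,.1),(.045,.024,.1)]
w=lambda x,y:np.array((235+x/4,95+y/4))
O=[w(100,110),w(590,110),w(556,381),w(139,381),w(346,446),w(346,588),w(240,634),w(449,634)]
def P(p):
    th,du,dv,dz=p
    out=[]
    for X in M:
        x,z=X[0]-.045,X[2]
        xr=x*np.cos(th)-z*np.sin(th); zr=x*np.sin(th)+z*np.cos(th)  # th>0: nose down (front lower), top forward
        out.append(proj(c,P0+n*(xr+du)+e*(X[1]+dv)+[0,0,zr+dz+.0498]))
    return np.array(out)
r=least_squares(lambda p:(P(p)-O).ravel(),[0,0,0,0],x_scale=[.01,.001,.001,.001]); print(r.x, "deg",np.degrees(r.x[0]))
print((P(r.x)-O).round(1).tolist())
# strip reference in the same view
for X in [(0,-.025,.1788),(0,.025,.1788),(0,-.0095,.1608),(0,.0095,.1608)]: print(X,proj(c,P0+n*X[0]+e*X[1]+[0,0,X[2]]).round(1))
for q in [(230,752),(455,752),(300,685),(384,685)]: print(w(*q))
```

```text
[ 4.50513214e-02 -4.86944831e-04  9.92839101e-04  5.25784068e-05] deg 2.5812505765083418
[[-0.0, 0.1], [0.2, 0.0], [-0.5, -0.1], [-0.6, -0.0], [0.1, 0.0], [0.0, -0.2], [0.3, 0.1], [0.3, 0.0]]
(0, -0.025, 0.1788) [292.  283.5]
(0, 0.025, 0.1788) [348.7 283.5]
(0, -0.0095, 0.1608) [309.9 266.6]
(0, 0.0095, 0.1608) [330.8 266.6]
[292.5 283. ]
[348.75 283.  ]
[310.   266.25]
[331.   266.25]
```

```bash
python3 -m creep '[[0,0,0,0,0,0],[0,0,0,0,0,0],[0,0,0,0,0,0],[0,0,0,0,0,0],[0,0,0,0,0,0]]'
python3 - <<'E'
import st
from h import *
c=shot("wrist","w18"); a=load("w17")["image"].astype(int); print((abs(a-c["image"].astype(int)).max(2)>40)[90:300,230:410].sum())
workorder.sign_off()
E
```

```text
time_s: 39.73
tool_pos: [0.5181, 0.0995, 0.2578]
eef_rot: [2.542, -0.0, 1.765]
contact_force: [-0.1, -0.5, -0.4]
opening: 0.086
t 39.73 u -130.82 v 0.15 z 257.83 mm  shelfz-locked 151.13 rot [ 2.5419e+00 -1.0000e-04  1.7651e+00] F u -0.2 v -0.5 z -0.4 tq [-0.07  0.24 -0.  ] op 0.086
2910
the job is handed in; nothing more can be done
```

The smaller spice shelf is hung on the upright, latched and let go, and I handed the job in at about 39.7 s. One check fell short: after release the shelf hangs about 2.6° nose-down, so it is not exactly level.

**How it went**
- **Strip height:** I touched the strip's top and then the table with the shut fingers. That put the strip about 1.8 mm above mid setting. The fingertips met both surfaces about 24 mm behind the reported TCP, so I corrected the grasp depth for that.
- **Insertion:** the hooks went in at 18.0 mm above locked height with no contact until the plate met the strip.
- **Press-down:** the upward reaction went up to about 14 N while the bolt was pushed in, then dropped. The shelf stopped rigidly within 0.2 mm of the computed locked height.

**Last checks**
- **Latch:** before release, pulling up lifted the shelf only about 1.7 mm, with about 6 N of hold beyond its weight. That agrees with the bolt being in the window. I then pressed it back down and opened the fingers.
- **Position after release:** the picture puts the shelf's height within about 0.1 mm of locked (calibration is good to about 2 mm).
- **Tilt:** it was held level until I let go. The 2.6° is about what the 3 mm play behind the plate allows under its own weight, so I left it.
- **Other things:** the five bystanders and the larger shelf show no change between the first and last top views.
- **Inconclusive:** a final comparison of two wrist pictures for stillness showed 2,910 changed pixels. The arm, and so the camera, had settled by about 2 mm between them, so it neither confirms nor denies that the shelf is still.

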